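Put the forming plates back on edge in the slotted rack

ROBOT

A 6-joint arm with a two-finger parallel gripper is mounted at the origin on the work surface. World frame = base frame: x ahead of the robot, y to its left, z up, the work surface at z = 0. Lengths are in m, angles in rad, forces in N, time in s.
With the tool pointing down it reaches from about 0.275 to 0.725 m from the base axis. Payload 5.6 kg.
Tool frame: the origin (TCP) lies at the very end of the fingers, on their centre line; the grasp point (between the pads) lies manip.grasp_offset behind it (manip.grasp_offset is the distance from the TCP to the grasp point, in m); z points along the fingers, y is the line along which they close (so a half turn about z gives the same grasp; the last joint's range is limited). The gripper opens to 85 mm and grips with 20 to 120 N. Pads are 22 mm wide; open, the fingers measure 114 mm over their backs; the gripper's body (76 mm by 85 mm) begins 54 mm behind the grasp point. The pads swing forward as they close: fully open they stand 13 mm farther back than shut.
Start: joints at [-0.851, 0.255, 0.108, 0, -1.424, -0.285], TCP at [0.232, -0.499, 0.231] pointing down, gripper open.
Joint ranges: [-2.95, 2.95], [-1.21, 1.97], [-1.09, 1.5], [-2.87, 1.71], [-2.94, -0.07], [-3.05, 3.05]. Speed limits (rad/s): [2.57, 2.57, 3.14, 3.14, 3.14, 3.14].

INTERFACE

Orientations are given as a 3x3 rotation matrix whose columns are the frame's x, y, z axes.
In Python, from station import sensors, cams, order, manip gives the robot as it stands. The module is installed in compiled form; this text tells all that it offers.
- The arm moves only by the tool step_arm, never from a script. Its argument "steps" is a list of rows, each an object with "slide": the shift along the tool's x, y, z in mm, a list of three; "turn": the turn, a rotation vector about the tool's x, y, z in rad, a list of three; "hand": the finger opening in mm, from 0 to 85.4. In form: [{"slide": [x, y, z], "turn": [wx, wy, wz], "hand": hand}, ...]. A call has 1 to 10 rows; each row is the pose to reach, as a shift and turn from the pose commanded when the call began, along the tool's axes at that moment; what a row does not reach only later rows make up. A row lasts 1/8 s, in which the tool goes at most 62.5 mm and 10.7 degrees, less where a joint would pass 70% of its speed; a pose out of reach is approached as far as the arm can. A call with a gripper value outside its range is refused whole. The fingers move at their own pace and stop on an object; "force" is the grip in N (left out, the last holds). Time passes only in rows, so rows that repeat a pose let the fingers close. It gives the time, the measured TCP pose, the force, the opening and the grip force at its end, in the units of the state.
- sensors.observe(): the state, without advancing time (a new reading comes with each control period).
- cams.read_camera(name): name is "scene" or "side" or "wrist"; returns a dict with "img" (384x512x3 uint8, red, green, blue), "fx", "fy", "cx", "cy" (pixels), "k1" (the pictures are not rectified: a ray, as slopes to the right and down, at radius r is drawn at 1 + k1 r^2 times it, then the intrinsics apply), "view" (4x4, takes a point from world to camera coordinates); the wrist camera has in their place "tool_from_camera" (4x4, takes a point from camera to tool coordinates, whose origin is the TCP and whose axes are the flange's). Camera axes: x right, y down, z forward; pixel columns grow to the right and rows downward; lengths in m; the calibration is good to about 2 mm. A picture is of the moment at which its call begins: read the wrist's pose just before it. There is no depth.
- order.job_done(): hands the job in; it is judged then, once.
The state is a dict: "time_s": time; "joint_pos": joint angles; "dq": joint speeds; "joint_torque": joint torques, N m; "tool_pos": TCP position; "orientation": TCP orientation; "force": force on the tool from outside, world axes, zero at the start; "torque": the same for the moment, N m; "opening": finger opening in m; "grip_force": force on a finger pad.
Only numpy, scipy, OpenCV 4.12 (cv2) and the standard library are available. Lean on these libraries where they do the work, as an engineer would, in place of code of your own. Each camera call takes 0.05 s, during which the arm holds its last target. There are 200 camera calls.

TASK

Two aluminium forming plates are leaning side by side on the wooden stand. Stand them upright on their feet in the free slots of the wooden rack, first the thin one in the narrow slot, then the thick stepped one in the wide slot: lower each to the slot floor without dropping it and slide it along until it is felt to butt against the stop bar, without ramming the bar, and leave it there. Leave the plate already in the middle slot and the other things on the bench where they are.

Things in the scene. Friction and masses are not known exactly. Their poses are not given: they have to be found in the camera images.
- rack: Fixed wooden rack 206 mm (x), y from -86 to 92 mm, origin on its underside. Three slots run along its y, side by side in x, floors at z = 14 mm, mouths (top of the wood) at z = 46 mm: narrow (x = -66 mm), middle (x = 0, occupied), wide (x = 66 mm). Open at y = -86 mm; the slot walls end at y = 40 mm, and beyond them the stop bar crosses all the slots.
- stop_bar: Adjustable wooden stop crossing the +y end of the rack, 206 mm (x), 61 mm high; origin at the middle of its foot, level with the slot floors, at rack y = 80 mm; axes as the rack's. Its bar, clamped on two rods, faces the slots somewhere between y = -8 and y = -36 mm in this frame: set differently each time and not reported, the same for all slots.
- narrow_slot (a point): Point on the floor and centre line of the narrow slot (13 mm wide), at rack x = -66, y = 0, z = 14 mm; axes as the rack's.
- wide_slot (a point): The same point of the wide slot (21 mm wide), at rack x = +66 mm.
- stand: Fixed wooden V-shaped stand, base 270 (y) by 100 mm. Origin on the bench straight below the V's bottom line (along y, z = 22 mm). Back board: 10 mm thick, 60 mm up the slope, leaning 28 degrees from vertical towards +x; ledge square to it on the -x side. The plates rest in the V, about 66 mm either side of its middle, their upper 55 mm clear of the board.
- thin_plate: Loose rectangular aluminium plate, 10 mm thick (x from -10 to 0 mm), 90 mm wide (y, centred), 115 mm tall (z from 0 to 115 mm), about 0.28 kg. Origin: middle of the lower edge of its back face (the one against the board). z points from foot to top; at the start it leans 28 degrees from vertical, top towards the stand's +x.
- thin_plate_foot (a point): Centre of the foot (underside) of the thin plate; axes as the plate's.
- thick_plate: Loose stepped aluminium plate, 18 mm thick (x from -18 to 0 mm), about 0.4 kg: a foot part 90 mm wide (y, centred) and 60 mm tall, then a neck 50 mm wide up to 115 mm (z). Origin: middle of the lower edge of its back face. Leans like the thin plate; which of the two is on which side of the stand varies.
- thick_plate_foot (a point): Centre of the foot (underside) of the thick plate; axes as the plate's.
- stored_plate: Bystander: loose rectangular plate 14 mm thick (x from -14 to 0), 90 mm wide (y), 115 mm tall (z), standing in the middle slot. Origin: middle of the lower edge of its back face.
- wrench: Bystander: loose steel wrench 160 mm long lying along its x axis on the bench beyond the stand.
- tin: Bystander: closed steel can, 74 mm across, 100 mm tall, origin at the centre of its underside.
- bell: Bystander: small brass bell 72 mm across, 84 mm tall, standing mouth down nearest the robot; origin at the centre of its underside.
- screwdriver: Bystander: screwdriver 180 mm long lying along its x axis between rack and stand.
- offcut: Bystander: steel bar offcut 90 x 35 x 20 mm lying on the bench; origin at the centre of its underside.
- hammer: Bystander: hammer 260 mm long lying along its x axis on the bench beyond the rack.
Things that resemble listed ones, but are neither listed nor needed, are in the scene too. Leave any green, purple or turquoise look-alike of the thick_plate alone.

How it is judged:
On the way, in this order (a step that is already met when the one before it is completed fails the run):
1. the thin plate, on the floor of the narrow slot, is brought against the stop bar (contact over 0.5 N) (contact force between thin_plate and stop_bar above 0.5 N and z of thin_plate_foot in the frame of rack below 0.02 m and horizontal distance between thin_plate_foot and narrow_slot below 0.035 m), for 0.02 s.
2. the thick plate, on the floor of the wide slot, is brought against the stop bar (contact over 0.5 N) (contact force between thick_plate and stop_bar above 0.5 N and z of thick_plate_foot in the frame of rack below 0.02 m and horizontal distance between thick_plate_foot and wide_slot below 0.035 m), for 0.02 s.
At the end, for the whole second after the job is handed in: Thin plate in the narrow slot, thick plate in the wide one: foot within 4 mm of the slot's centre line and 3.5 mm of its floor, upright within 8 degrees, within 3 mm of the stop bar's range, the two level within 7 mm along the slots, at rest; stored plate still standing, moved under 12 mm (x of thin_plate_foot in the frame of rack between -0.07 and -0.062 m and y of thin_plate_foot in the frame of stop_bar between -0.084 and -0.05 m and z of each of thin_plate_foot, thick_plate_foot in the frame of rack below 0.0175 m and angle between each of thin_plate, thick_plate's own z axis and vertical below 0.14 rad and x of thick_plate_foot in the frame of rack between 0.062 and 0.07 m and y of thick_plate_foot in the frame of stop_bar between -0.084 and -0.05 m and linear speed of each of thin_plate, thick_plate below 0.02 m/s and distance of stored_plate from where it was at the start of the episode below 0.012 m and angle between stored_plate's own z axis and vertical below 0.16 rad and y of thick_plate_foot in the frame of thin_plate_foot between -0.007 and 0.007 m); the robot touches nothing.
It fails at once if a plate is dropped or thrown (moves faster than 0.4 m/s with no finger on it) ((linear speed of thin_plate above 0.4 m/s and contact force between the fingers and thin_plate below 0.05 N) or (linear speed of thick_plate above 0.4 m/s and contact force between the fingers and thick_plate below 0.05 N)).
It fails at once if another thing on the bench is shifted by more than 30 mm, or the stored plate is pulled out or pushed over (distance of any of wrench, hammer, tin, bell, screwdriver, offcut, stored_plate from where it was at the start of the episode above 0.03 m).
It fails at once if a plate rams the stop bar (over 20 N) (contact force between any of thin_plate, thick_plate and stop_bar above 20 N).
It also fails if it takes over 72 s, if anything falls off the work surface, if the arm or the gripper's body presses on something with over 40 N, if the wrist force passes 120 N, or if a joint passes its speed limit or range.

## Working session

There is one attempt and no reset: what is moved stays moved. The work goes in short steps, Python scripts to look and compute and a tool call to move; the robot and the scene stay as the last step left them, time stands still between calls to the robot, and variables do not carry over. Pictures are saved under pics/ and viewed, at most 10 in all, crops included, and the job is handed in when it is done.

Besides the shell and the picture viewer there is one more tool, called after "Request:" in YAML: its name, and indented under it one key for each argument. step_arm: Moves the arm, as the interface text tells. Its arguments: {"type":"object","properties":{"steps":{"type":"array"},"force":{"type":"number"}},"required":["steps"]}

```bash
mkdir -p pics; python3 - <<'E'
from station import sensors, cams, manip
import cv2,numpy as np
s=sensors.observe();print({k:np.round(v,3).tolist() for k,v in s.items()});print(manip.grasp_offset)
for n in("scene","side"):
    c=cams.read_camera(n);cv2.imwrite(f"pics/{n}0.png",cv2.resize(c["img"][:,:,::-1],(800,600),interpolation=cv2.INTER_CUBIC))
    np.save(f"pics/{n}0.npy",c["img"])
    print(n,c["fx"],c["fy"],c["cx"],c["cy"],c["k1"],np.round(c["view"],4).tolist())
c=cams.read_camera("wrist");print({k:v for k,v in c.items() if k!="img"})
E
```

```text
{'time_s': 0.0, 'joint_pos': [-0.851, 0.256, 0.107, -0.0, -1.424, -0.285], 'dq': [0.0, -0.0, 0.002, -0.001, 0.002, -0.002], 'joint_torque': [0.004, -38.663, 23.794, 5.365, -0.006, -0.0], 'tool_pos': [0.232, -0.498, 0.23], 'orientation': [[-0.907, -0.421, -0.001], [-0.421, 0.907, 0.002], [0.0, 0.002, -1.0]], 'force': [-0.688, 0.408, 0.364], 'torque': [0.015, -0.043, 0.018], 'grip_force': 0.0, 'opening': 0.085}
0.0187
scene 455.5806890910341 455.5806890910341 255.21831222290572 191.4612182535294 0.009396754325750411 [[0.6449, 0.7642, -0.0105, -0.4702], [0.6366, -0.5447, -0.5459, -0.2475], [-0.4229, 0.3454, -0.8378, 1.4395], [0.0, 0.0, 0.0, 1.0]]
side 352.35895705861896 352.35895705861896 251.69700005983242 187.2709179052353 -0.059172133056137104 [[-0.8746, -0.4847, -0.0118, 0.5855], [-0.3227, 0.5999, -0.7321, 0.123], [0.3619, -0.6365, -0.6811, 1.0942], [0.0, 0.0, 0.0, 1.0]]
{'fx': 279.4747106683319, 'fy': 279.4747106683319, 'cx': 254.30777075048442, 'cy': 192.52955716647696, 'k1': -0.04510784663223432, 'tool_from_camera': array([[-1.24984569e-04, -9.64220553e-01, -2.65101320e-01,
         6.74998796e-02],
       [ 9.99999989e-01, -1.40414509e-04,  3.92528711e-05,
        -9.91120929e-04],
       [-7.50724966e-05, -2.65101312e-01,  9.64220560e-01,
        -1.42254693e-01],
       [ 0.00000000e+00,  0.00000000e+00,  0.00000000e+00,
         1.00000000e+00]])}
```

View pics/scene0.png

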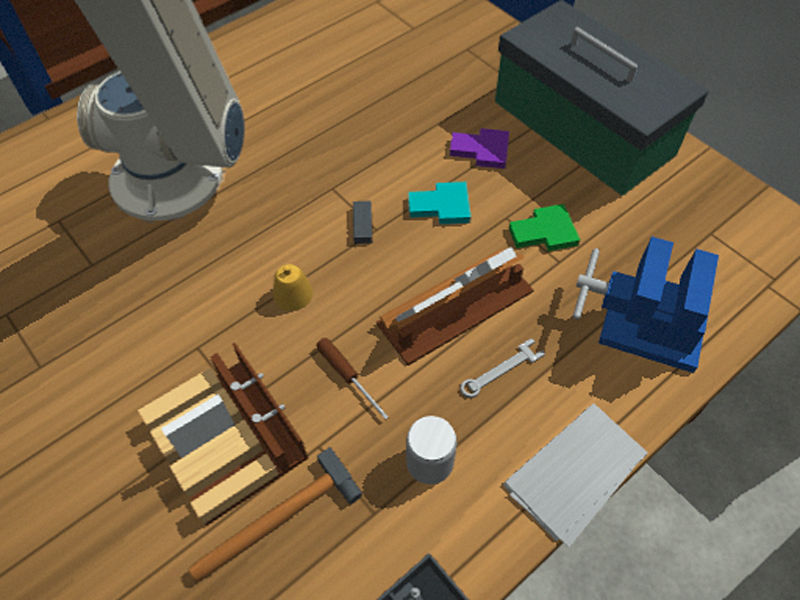

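View pics/side0.png

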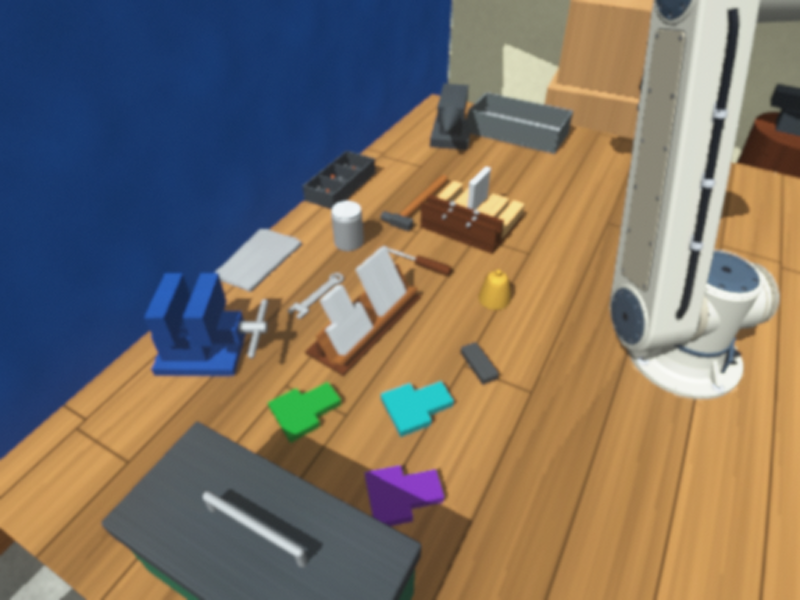

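The scene view shows the rack at about (230,440) with the stop bar on its right, and the stand at (460,310). The thin plate is at the rack end of the stand (445,290) and the stepped aluminium one is at the vise end (490,265). The side view confirms this: stepped bare-aluminium plate at (347,320), plain one at (382,285). The look-alikes are purple (480,147), turquoise (440,203) and green (545,227). They lie flat and are coloured, so they don't match. Next is a coarse localisation.

```bash
cat > h.py <<'E'
import numpy as np
from scipy.optimize import least_squares
def calib(c,s=None):
    """intrinsics and 4x4 world->camera; s = state read just before (wrist)"""
    if "view" in c: V=c["view"]
    else:
        T=np.eye(4);T[:3,:3]=s["orientation"];T[:3,3]=s["tool_pos"]
        V=np.linalg.inv(T@c["tool_from_camera"])
    return dict(fx=c["fx"],fy=c["fy"],cx=c["cx"],cy=c["cy"],k1=c["k1"],V=np.array(V))
def proj(k,P):
    q=np.atleast_2d(P)@k["V"][:3,:3].T+k["V"][:3,3]; a=q[:,:2]/q[:,2:]
    a=a*(1+k["k1"]*(a**2).sum(1,keepdims=True))
    return a*[k["fx"],k["fy"]]+[k["cx"],k["cy"]]
def at_z(k,uv,z):
    a0=(np.array(uv,float)-[k["cx"],k["cy"]])/[k["fx"],k["fy"]];a=a0.copy()
    for _ in range(8): a=a0/(1+k["k1"]*(a@a))
    R=k["V"][:3,:3];o=-R.T@k["V"][:3,3];d=R.T@np.r_[a,1]
    return o+d*(z-o[2])/d[2]
def pl(p,X):
    c,s=np.cos(p[2]),np.sin(p[2]);X=np.atleast_2d(X)
    return X@np.array([[c,s,0],[-s,c,0],[0,0,1]])+[p[0],p[1],0]
def fit(obs,p0):
    """obs: list of (k, model pts, pixels) ; planar pose x,y,yaw"""
    f=lambda p:np.concatenate([(proj(k,pl(p,M))-u).ravel() for k,M,u in obs])
    r=least_squares(f,p0,x_scale=[.1,.1,.3],loss="soft_l1");return r.x,f(r.x).reshape(-1,2)
E
python3 - <<'E'
from h import *; from station import cams
k=calib(cams.read_camera("scene"));k2=calib(cams.read_camera("side"));S=512/800
for n,uv,z in [("rk w1 open outer",(138,412),.046),("rk w1 far",(207,377),.046),("w4 open outer",(203,520),.046),("bartop L",(237,346),.075),("bartop R",(305,460),.075),
 ("stand base",(405,362),.0),("stand base2",(533,290),.0),("thin top far L",(398,318),.12),("thin top R",(487,272),.12),("thick R",(515,255),.12),
 ("bell top",(288,270),.084),("tin top",(432,438),.1),("hammer head",(340,475),.02),("driver handle",(330,352),.02)]:
    print(n,at_z(k,np.array(uv)*S,z).round(3))
for n,uv,z in [("thin topL",(358,262),.12),("thin topR",(383,248),.12),("thick topL",(322,295),.12),("thick topR",(345,284),.12)]: print(n,at_z(k2,np.array(uv)*S,z).round(3))
E
```

```text
rk w1 open outer [ 0.451 -0.295  0.046]
rk w1 far [ 0.469 -0.181  0.046]
w4 open outer [ 0.66  -0.306  0.046]
bartop L [ 0.47  -0.118  0.075]
bartop R [ 0.694 -0.147  0.075]
stand base [0.635 0.093 0.   ]
stand base2 [0.673 0.363 0.   ]
thin top far L [0.618 0.094 0.12 ]
thin top R [0.645 0.26  0.12 ]
thick R [0.65  0.319 0.12 ]
bell top [0.407 0.028 0.084]
tin top [0.795 0.008 0.1  ]
hammer head [ 0.726 -0.113  0.02 ]
driver handle [0.547 0.003 0.02 ]
thin topL [0.648 0.185 0.12 ]
thin topR [0.626 0.121 0.12 ]
thick topL [0.657 0.302 0.12 ]
thick topR [0.635 0.255 0.12 ]
```

Request:
step_arm:
  steps:
    - {"slide":[-200,44,-60],"turn":[0,0,-0.5],"hand":85}
    - {"slide":[-200,44,-60],"turn":[0,0,-0.5],"hand":85}
    - {"slide":[-200,44,-60],"turn":[0,0,-0.5],"hand":85}
    - {"slide":[-404,88,-60],"turn":[0,0,-1.0],"hand":85}
    - {"slide":[-404,88,-60],"turn":[0,0,-1.0],"hand":85}
    - {"slide":[-404,88,-60],"turn":[0,0,-1.0],"hand":85}
    - {"slide":[-404,88,-60],"turn":[0,0,-1.0],"hand":85}
    - {"slide":[-404,88,-60],"turn":[0,0,-1.0],"hand":85}
    - {"slide":[-404,88,-60],"turn":[0,0,-1.0],"hand":85}

```text
time_s: 1.38
tool_pos: [0.5609, -0.2489, 0.2911]
orientation: [[-0.135, -0.991, -0.001], [-0.991, 0.135, -0.0], [0.0, 0.001, -1.0]]
force: [0.6, -1.1, 0.3]
opening: 0.0849
grip_force: 0.0
```

```bash
cat > snap.py <<'E'
import sys,pickle,cv2; from h import *; from station import sensors,cams
n=sys.argv[1]; s=sensors.observe(); c=cams.read_camera("wrist"); k=calib(c,s)
pickle.dump((k,c["img"]),open(f"pics/{n}.pkl","wb"))
cv2.imwrite(f"pics/{n}.png",cv2.resize(c["img"][:,:,::-1],(800,600),interpolation=cv2.INTER_CUBIC))
print(s["time_s"],np.round(s["tool_pos"],4),np.round(s["orientation"],3).tolist(),np.round(s["joint_pos"],2),np.round(s["force"],1))
E
python3 snap.py w1
```

```text
1.375 [ 0.5609 -0.2489  0.2911] [[-0.135, -0.991, -0.001], [-0.991, 0.135, -0.0], [0.0, 0.001, -1.0]] [-0.16  0.38  0.44  0.   -1.63  0.03] [ 0.6 -1.1  0.3]
```

View pics/w1.png

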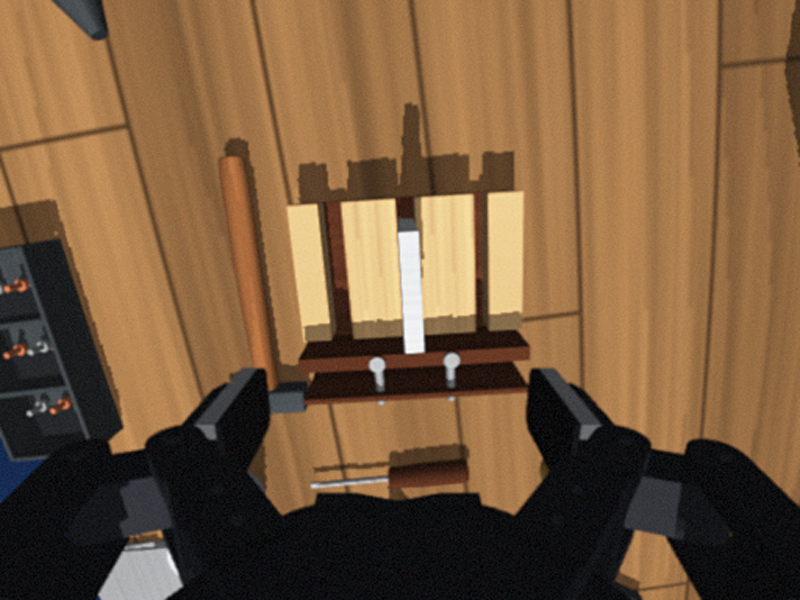

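```bash
python3 - <<'E'
from h import *;import pickle,cv2
k,img=pickle.load(open("pics/w1.pkl","rb"))
cv2.imwrite("pics/c1.png",cv2.resize(img[115:265,175:345,::-1],(680,600),interpolation=cv2.INTER_CUBIC))
M=np.array([[103,-86],[-103,-86],[55.5,-86],[76.5,-86],[-59.5,-86],[-72.5,-86]])/1e3
M=np.c_[M,np.full(6,.046)];u=np.array([[288,206],[523,192],[342,203],[320,204],[473,195],[487,193]])*.64
p,r=fit([(k,M,u)],[.56,-.21,-.1]);print(p,r.round(1).tolist())
g=lambda x,y,z:(proj(k,pl(p,[x,y,z]))[0]/.64).round(0)
for q in [(.103,.04,.046),(-.103,.04,.046),(.0555,.04,.046),(-.0595,.04,.046)]:print(g(*q))
E
```

```text
[ 0.5534057  -0.21518082 -0.07576965] [[-0.5, 0.2], [0.5, -0.1], [-0.4, -0.2], [-1.7, 0.2], [0.5, -0.3], [1.1, 0.5]]
[304. 342.]
[522. 329.]
[354. 339.]
[476. 332.]
```

View pics/c1.png

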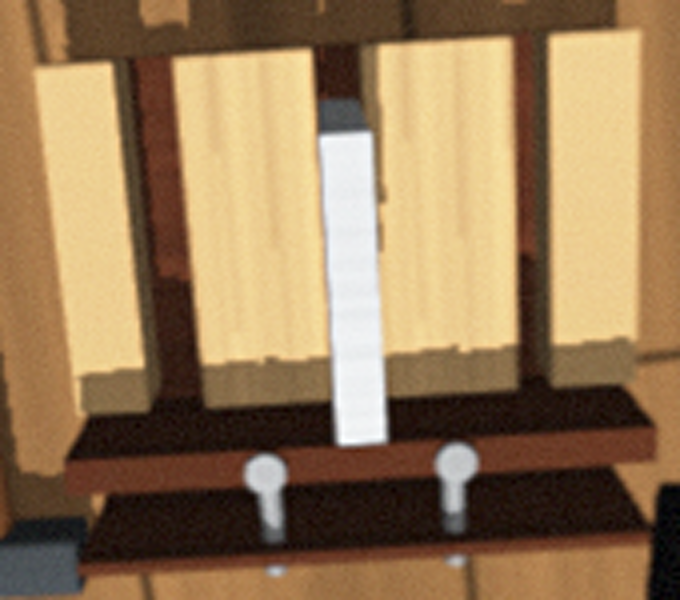

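```bash
python3 - <<'E'
from h import *;import pickle
k,img=pickle.load(open("pics/w1.pkl","rb"))
C=lambda a:np.array([175,115])+np.array(a)/4-.375
M=np.array([[103,-86],[76.5,-86],[55.5,-86],[-59.5,-86],[-72.5,-86],[-103,-86],[103,40],[76.5,40],[55.5,40],[-59.5,40],[-72.5,40],[-103,40]])/1e3
u=C([[37,66],[113,62],[172,56],[512,37],[550,33],[640,30],[80,414],[152,411],[203,406],[518,388],[550,385],[636,382]])
p,r=fit([(k,np.c_[M,np.full(12,.046)],u)],[.56,-.21,-.1]);print(p,r.round(1).tolist())
def rk(uv,z):
    d=at_z(k,C(uv),z)-[p[0],p[1],0];c,s=np.cos(p[2]),np.sin(p[2]);return (np.array([c*d[0]+s*d[1],-s*d[0]+c*d[1],d[2]])*1e3).round(1)
for z in(.075,.065,.07):print(z,rk((68,460),z),rk((655,428),z),"top back",rk((68,492),z),rk((655,457),z))
for q in [(320,133),(372,130),(337,446),(386,442)]:print("stored",rk(q,.129))
E
```

```text
[ 0.55390144 -0.21636288 -0.07503474] [[-0.6, 0.1], [-0.3, -0.2], [0.3, 0.3], [0.1, -0.2], [0.2, 0.2], [0.2, -0.3], [-0.6, -0.0], [-0.8, -0.3], [0.6, 0.2], [-0.0, 0.1], [0.8, 0.3], [0.0, -0.1]]
0.075 [101.1  46.2  75. ] [-101.7   46.9   75. ] top back [102.6  58.2  75. ] [-101.9   57.7   75. ]
0.065 [103.8  50.3  65. ] [-104.7   51.    65. ] top back [105.3  62.6  65. ] [-104.9   62.1   65. ]
0.07 [102.4  48.3  70. ] [-103.2   48.9   70. ] top back [103.9  60.4  70. ] [-103.4   59.9   70. ]
stored [  7.  -66.5 129. ]
stored [ -7.1 -66.4 129. ]
stored [  7.5  24.5 129. ]
stored [ -6.8  24.2 129. ]
```

Request:
step_arm:
  steps:
    - {"slide":[-180,0,-60],"turn":[0,0,0.03],"hand":85}
    - {"slide":[-180,0,-60],"turn":[0,0,0.03],"hand":85}
    - {"slide":[-180,0,-60],"turn":[0,0,0.03],"hand":85}
    - {"slide":[-370,-20,-60],"turn":[0,0,0.03],"hand":85}
    - {"slide":[-370,-20,-60],"turn":[0,0,0.03],"hand":85}
    - {"slide":[-370,-20,-60],"turn":[0,0,0.03],"hand":85}
    - {"slide":[-370,-20,-60],"turn":[0,0,0.03],"hand":85}

```text
time_s: 2.3
tool_pos: [0.631, 0.1178, 0.3498]
orientation: [[-0.162, -0.987, -0.002], [-0.987, 0.162, 0.0], [0.0, 0.002, -1.0]]
force: [0.2, -0.6, -0.7]
opening: 0.0848
grip_force: 0.0
```

```bash
python3 snap.py w2
```

```text
2.3 [0.631  0.1178 0.3498] [[-0.162, -0.987, -0.002], [-0.987, 0.162, 0.0], [0.0, 0.002, -1.0]] [ 0.43  0.47  0.72 -0.   -1.82 -0.59] [ 0.2 -0.6 -0.7]
```

View pics/w2.png

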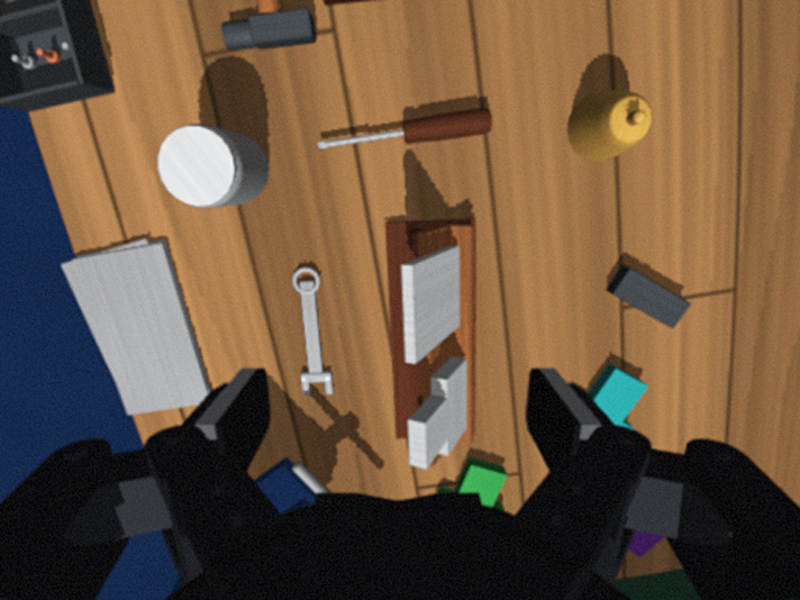

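The wrist view shows the stand at (435,330), with the thin rectangular plate at (430,305) and the stepped bare plate at (440,415). The green look-alike is at (482,480) and the turquoise one at (615,395). I'll enlarge the stand to confirm this and measure it.

```bash
python3 - <<'E'
import pickle,cv2
k,img=pickle.load(open("pics/w2.pkl","rb"))
cv2.imwrite("pics/c2.png",cv2.resize(img[135:305,215:335,::-1],(420,595),interpolation=cv2.INTER_CUBIC))
E
```

```text
(no output)
```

View pics/c2.png

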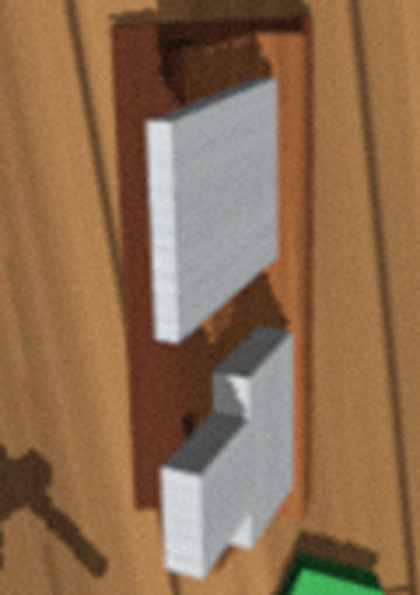

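```bash
cat >> h.py <<'E'
a=np.radians(28)
RP=np.array([[np.cos(a),0,np.sin(a)],[0,1,0],[-np.sin(a),0,np.cos(a)]])
def lean(X): return np.array(X)/1e3@RP.T+[0,0,.022]
E
python3 - <<'E'
from h import *;import pickle
k,_=pickle.load(open("pics/w2.pkl","rb"))
C=lambda q:np.array([215,135])+np.array(q)/3.5-.36
A=lean([(0,-45,115),(-10,-45,115),(-10,45,115),(0,45,115),(-10,-45,0),(-10,45,0)])
ua=C([(148,120),(173,123),(180,335),(157,341),(276,80),(276,262)])
B=lean([(0,-25,115),(-18,-25,115),(-18,25,115),(0,25,115),(-18,-25,60),(-18,-45,60),(0,-45,60),(-18,-45,0),(-18,45,0),(-18,45,60)])
ub=C([(162,468),(203,470),(205,577),(165,570),(245,415),(250,377),(215,372),(292,333),(292,487),(252,547)])
for n,M,u in(("thin",A,ua),("thick",B,ub)):
    p,r=fit([(k,M,u)],[.62,.2,-.08]);print(n,p.round(4),r.round(1).tolist())
pa,_=fit([(k,A,ua)],[.62,.2,-.08]);pb,_=fit([(k,B,ub)],[.62,.3,-.08]);d=pb-pa;print("sep",np.hypot(*d[:2]),"yaw",-np.arctan2(d[0],d[1]))
# shared yaw fit
p,r=fit([(k,A-[0,.066,0],ua),(k,B+[0,.066,0],ub)],[.62,.24,-.08]);print("stand",p.round(4),np.abs(r).mean())
E
```

```text
thin [ 0.5793  0.171  -0.1281] [[0.2, 0.4], [-0.2, -0.1], [-0.5, 2.4], [-0.3, -0.5], [0.5, -0.2], [0.4, -1.1]]
thick [ 0.5946  0.2979 -0.1219] [[0.0, -0.5], [-0.6, 1.5], [-0.4, 0.2], [0.3, -0.8], [1.4, 0.7], [-0.1, 0.3], [-0.4, -0.2], [0.4, -0.8], [0.2, -0.3], [-0.2, 0.2]]
sep 0.12784220428061022 yaw -0.12027902895402691
stand [ 0.5868  0.2336 -0.1207] 0.7732154518099543
```

```bash
cat >> h.py <<'E'
from scipy.spatial.transform import Rotation as Ro
def go(R,p,cmd=None):
    """slide (mm), turn from the pose now (measured) to R,p"""
    from station import sensors
    s=sensors.observe();R0,p0=(np.array(s["orientation"]),np.array(s["tool_pos"])) if cmd is None else cmd
    return (R0.T@(np.array(p)-p0)*1e3).round(1).tolist(),Ro.from_matrix(R0.T@R).as_rotvec().round(4).tolist()
def plate(p,yaw=None):
    R=Ro.from_euler("z",p[2]).as_matrix()@RP; o=np.array([p[0],p[1],.022])
    Rt=np.c_[-R[:,1],-R[:,0],-R[:,2]]
    return R,o,Rt
E
python3 - <<'E'
from h import *
R,o,Rt=plate([.5793,.171,-.124])
for z in(145,72):print(z,go(Rt,o+R@np.array([-5,0,z])/1e3),(o+R@np.array([-5,0,z])/1e3).round(3))
E
```

```text
145 ([-48.0, -3.8, 198.1], [-0.4875, 0.0095, -0.0396]) [0.642 0.163 0.152]
72 ([-46.6, 30.3, 262.6], [-0.4875, 0.0095, -0.0396]) [0.608 0.167 0.088]
```

Request:
step_arm:
  steps:
    - {"slide":[-48,-4,100],"turn":[-0.49,0.01,-0.04],"hand":50}
    - {"slide":[-48,-4,100],"turn":[-0.49,0.01,-0.04],"hand":50}
    - {"slide":[-48,-4,100],"turn":[-0.49,0.01,-0.04],"hand":50}
    - {"slide":[-48,-4,198],"turn":[-0.488,0.01,-0.04],"hand":50}
    - {"slide":[-48,-4,198],"turn":[-0.488,0.01,-0.04],"hand":50}
    - {"slide":[-48,-4,198],"turn":[-0.488,0.01,-0.04],"hand":50}

```text
time_s: 3.1
tool_pos: [0.6414, 0.1594, 0.1504]
orientation: [[-0.127, -0.872, -0.472], [-0.992, 0.114, 0.057], [0.004, 0.476, -0.88]]
force: [-0.0, 0.8, -0.5]
opening: 0.0497
grip_force: 0.0
```

```bash
python3 snap.py w3; python3 - <<'E'
from h import *
R,o,Rt=plate([.5793,.171,-.124])
for z in(145,72):print(z,go(Rt,o+R@np.array([-5,0,z])/1e3))
E
```

```text
3.1 [0.6414 0.1594 0.1504] [[-0.127, -0.872, -0.472], [-0.992, 0.114, 0.057], [0.004, 0.476, -0.88]] [ 0.35  0.9   0.99 -0.25 -2.09 -0.56] [-0.   0.8 -0.5]
145 ([-3.4, -0.2, 1.8], [0.0004, 0.0002, -0.0037])
72 ([-3.4, -0.2, 74.8], [0.0004, 0.0002, -0.0037])
```

View pics/w3.png

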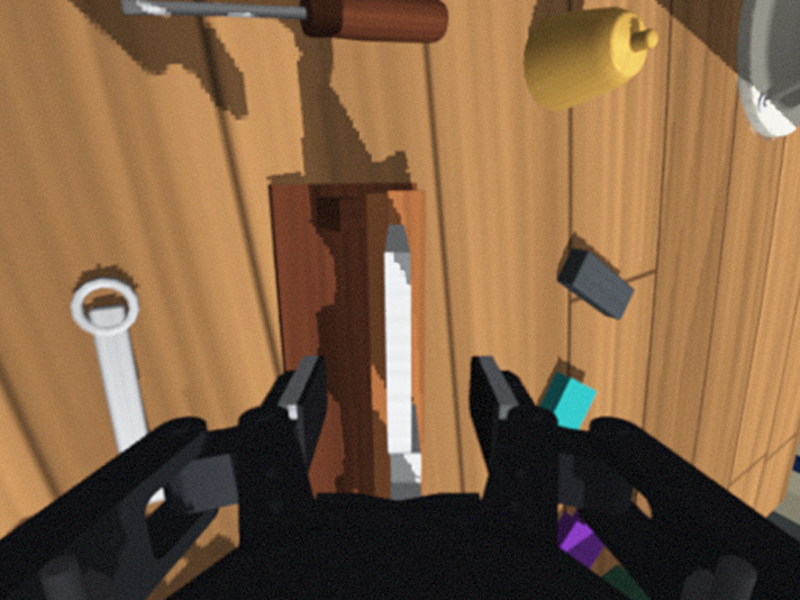

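The view along the plate shows the thin plate's top edge centred between the fingers at (398,350). Advancing and gripping.

Request:
step_arm:
  steps:
    - {"slide":[0,0,40],"turn":[0,0,0],"hand":50}
    - {"slide":[0,0,73],"turn":[0,0,0],"hand":50}
    - {"slide":[0,0,73],"turn":[0,0,0],"hand":20}
    - {"slide":[0,0,73],"turn":[0,0,0],"hand":5}
    - {"slide":[0,0,73],"turn":[0,0,0],"hand":5}
    - {"slide":[0,0,73],"turn":[0,0,0],"hand":5}
    - {"slide":[0,0,73],"turn":[0,0,0],"hand":5}
  force: 50

```text
time_s: 4.03
tool_pos: [0.611, 0.1659, 0.0926]
orientation: [[-0.125, -0.879, -0.46], [-0.992, 0.109, 0.06], [-0.002, 0.464, -0.886]]
force: [-0.7, 0.3, 6.1]
opening: 0.0094
grip_force: 49.7
```

```bash
python3 - <<'E'
from h import *; from station import sensors
s=sensors.observe();print(s["time_s"],s["opening"],s["grip_force"],np.round(s["force"],1),np.round(s["torque"],2))
R,o,Rt=plate([.5793,.171,-.124]);T=np.array(s["tool_pos"]);print("tcp in plate",(R.T@(T-o)*1e3).round(1),go(Rt,T)[1])
# rack target: upright, rack (-66,-30), foot 55mm above floor
y=-.075;Rr=Ro.from_euler("z",y).as_matrix();Rt2=np.c_[-Rr[:,1],-Rr[:,0],-Rr[:,2]]
f=lambda x,yy,z:pl([.5539,-.2164,y],np.array([x,yy,z])/1e3)[0]
print("lift",go(Rt,T+[0,0,.1]));print("over",f(-66,-25,14+60+72),go(Rt2,f(-66,-25,14+60+72)))
E
```

```text
4.025 0.009355648774675334 49.747998118400574 [-0.7  0.3  6.1] [ 0.07 -0.17  0.14]
tcp in plate [-4.8 -1.2 77.4] [-0.0064, 0.0022, 0.0002]
lift ([-0.2, 46.4, -88.6], [-0.0064, 0.0022, 0.0002])
over [ 0.4862123  -0.23638436  0.146     ] ([414.6, 90.5, -13.8], [0.4822, 0.014, -0.0484])
```

Request:
step_arm:
  steps:
    - {"slide":[0,5,-9],"turn":[0,0,0],"hand":5}
    - {"slide":[0,23,-44],"turn":[0,0,0],"hand":5}
    - {"slide":[0,46,-89],"turn":[0,0,0],"hand":5}
    - {"slide":[0,64,-124],"turn":[0,0,0],"hand":5}
    - {"slide":[0,64,-124],"turn":[0.16,0,-0.02],"hand":5}
    - {"slide":[0,64,-124],"turn":[0.32,0.01,-0.03],"hand":5}
    - {"slide":[0,64,-124],"turn":[0.482,0.014,-0.048],"hand":5}
    - {"slide":[0,64,-124],"turn":[0.482,0.014,-0.048],"hand":5}

```text
time_s: 5.03
tool_pos: [0.6065, 0.1652, 0.2289]
orientation: [[-0.074, -0.997, -0.008], [-0.997, 0.074, -0.002], [0.003, 0.008, -1.0]]
force: [0.5, 0.4, -3.0]
opening: 0.0095
grip_force: 50.1
```

```bash
cat > st.py <<'E'
from h import *; from station import sensors; import sys
s=sensors.observe();T=np.array(s["tool_pos"]);y=-.075;Rr=Ro.from_euler("z",y).as_matrix();Rt2=np.c_[-Rr[:,1],-Rr[:,0],-Rr[:,2]]
f=lambda x,yy,z:pl([.5539,-.2164,y],np.array([x,yy,z])/1e3)[0]
print("t",s["time_s"],"op",round(s["opening"],4),"grip",s["grip_force"],"F",np.round(s["force"],2),"tcp",T.round(4),"rack",(Rr.T@(T-[.5539,-.2164,0])*1e3).round(1), "tilt",go(Rt2,T)[1],"Frack",(Rr.T@s["force"]).round(2))
if len(sys.argv)>3: print("to",go(Rt2,f(*map(float,sys.argv[1:4]))))
E
python3 st.py -66 -25 155
```

```text
t 5.025 op 0.0095 grip 50.09521186351776 F [ 0.46  0.4  -3.02] tcp [0.6065 0.1652 0.2289] rack [ 23.9 384.5 228.9] tilt [0.0078, -0.003, 0.0011] Frack [ 0.43  0.44 -3.02]
to ([409.2, 89.8, 75.9], [0.0078, -0.003, 0.0011])
```

Request:
step_arm:
  steps:
    - {"slide":[60,13,0],"turn":[0.008,-0.003,0],"hand":5}
    - {"slide":[115,25,0],"turn":[0.008,-0.003,0],"hand":5}
    - {"slide":[170,37,0],"turn":[0.008,-0.003,0],"hand":5}
    - {"slide":[225,49,0],"turn":[0.008,-0.003,0],"hand":5}
    - {"slide":[280,61,0],"turn":[0.008,-0.003,0],"hand":5}
    - {"slide":[335,74,0],"turn":[0.008,-0.003,0],"hand":5}
    - {"slide":[385,85,0],"turn":[0.008,-0.003,0],"hand":5}
    - {"slide":[409,90,20],"turn":[0.008,-0.003,0],"hand":5}
    - {"slide":[409,90,60],"turn":[0.008,-0.003,0],"hand":5}
    - {"slide":[409,90,60],"turn":[0.008,-0.003,0],"hand":5}

```text
time_s: 6.28
tool_pos: [0.4882, -0.2353, 0.1677]
orientation: [[-0.078, -0.997, -0.004], [-0.997, 0.078, 0.004], [-0.003, 0.004, -1.0]]
force: [-0.1, -0.3, -2.9]
opening: 0.0096
grip_force: 50.3
```

```bash
python3 st.py -66 -25 155;python3 snap.py w4; python3 st.py
```

```text
t 6.275 op 0.0096 grip 50.269174575805664 F [-0.11 -0.28 -2.89] tcp [ 0.4882 -0.2353  0.1677] rack [-64.1 -23.7 167.7] tilt [0.0044, 0.0034, -0.0029] Frack [-0.09 -0.29 -2.89]
to ([1.3, 1.8, 12.7], [0.0044, 0.0034, -0.0029])
6.275 [ 0.4882 -0.2353  0.1677] [[-0.078, -0.997, -0.004], [-0.997, 0.078, 0.004], [-0.003, 0.004, -1.0]] [-0.16  0.27 -0.03 -0.   -1.27  0.09] [-0.1 -0.3 -2.9]
t 6.325 op 0.0095 grip 50.321218371391296 F [-0.1   0.2  -2.39] tcp [ 0.4897 -0.2358  0.17  ] rack [-62.5 -24.1 170. ] tilt [0.0, 0.0013, -0.0017] Frack [-0.12  0.2  -2.39]
```

View pics/w4.png

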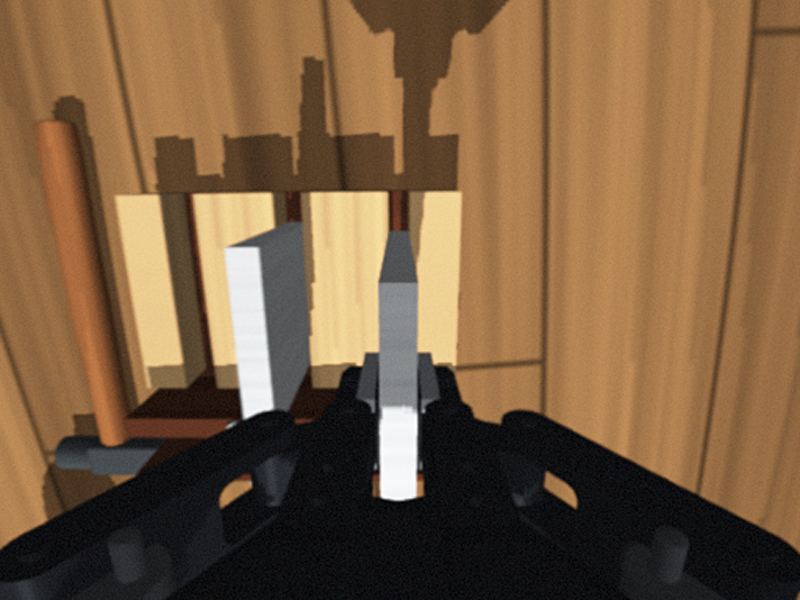

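The thin plate is held upright. Its foot edge at (387–411,232) lines up roughly with the narrow-slot mouth at (390–410,192). I'll measure the remaining offset with intensity profiles after settling.

```bash
python3 - <<'E'
from h import *; from station import sensors,cams;import pickle
P=[];I=[]
for i in range(6):
    s=sensors.observe();c=cams.read_camera("wrist");P.append(s["tool_pos"]);I.append(c["img"].astype(float))
P=np.array(P);print((P*1e3).round(1).tolist());im=np.mean(I[1:],0)
s["tool_pos"]=P[1:].mean(0);k=calib(c,s);pickle.dump((k,im),open("pics/w5.pkl","wb"))
for v in(120,124,128,132,140,146,150,154,160,166,174,178):print(v,im[v,236:276].mean(1).astype(int).tolist())
E
python3 st.py
```

```text
[[489.7, -235.8, 170.0], [490.8, -235.9, 171.4], [491.2, -235.8, 172.0], [491.2, -235.6, 172.1], [491.0, -235.4, 171.8], [490.7, -235.3, 171.5]]
120 [65, 67, 65, 65, 67, 68, 67, 68, 68, 66, 65, 67, 65, 66, 68, 68, 71, 69, 73, 74, 75, 74, 73, 71, 70, 66, 65, 68, 66, 65, 65, 66, 66, 67, 65, 67, 64, 63, 66, 62]
124 [189, 192, 195, 195, 194, 195, 193, 194, 194, 199, 201, 202, 202, 197, 190, 181, 161, 99, 43, 34, 51, 54, 41, 33, 30, 32, 29, 31, 33, 43, 69, 96, 109, 110, 110, 107, 115, 143, 178, 195]
128 [197, 199, 201, 201, 202, 201, 200, 202, 204, 205, 207, 210, 207, 204, 196, 192, 171, 108, 46, 33, 48, 56, 43, 36, 32, 34, 30, 32, 34, 45, 76, 102, 114, 114, 114, 111, 119, 153, 191, 203]
132 [196, 199, 201, 202, 201, 201, 200, 201, 203, 206, 208, 210, 207, 204, 198, 192, 171, 109, 47, 33, 50, 56, 43, 33, 34, 33, 31, 31, 35, 46, 76, 101, 112, 113, 112, 134, 165, 187, 201, 202]
140 [194, 198, 200, 202, 201, 202, 201, 200, 203, 204, 208, 209, 208, 204, 197, 191, 171, 114, 50, 39, 55, 58, 47, 36, 33, 39, 38, 33, 37, 48, 73, 102, 111, 112, 121, 159, 198, 203, 201, 201]
146 [194, 198, 200, 200,
[... 749 characters left out ...]
, 201, 201, 202, 202, 185, 115, 78, 80, 80, 81, 82, 81, 84, 83, 81, 82, 80, 82, 81, 83, 84, 81, 83, 82, 81, 68, 84, 126, 170, 195, 200, 200, 199, 199, 201, 199]
174 [191, 195, 198, 200, 202, 201, 189, 130, 83, 79, 83, 81, 82, 82, 81, 84, 82, 82, 82, 82, 82, 81, 82, 84, 80, 84, 82, 79, 78, 81, 113, 167, 198, 202, 199, 198, 200, 201, 199, 198]
178 [191, 196, 198, 200, 202, 193, 145, 91, 77, 81, 81, 81, 80, 79, 82, 80, 81, 82, 78, 79, 80, 79, 82, 80, 83, 80, 81, 81, 82, 80, 96, 152, 198, 203, 199, 200, 201, 198, 199, 200]
t 6.625 op 0.0094 grip 50.32358229160309 F [ 0.43 -0.62 -2.71] tcp [ 0.4904 -0.2352  0.1711] rack [-61.9 -23.5 171.1] tilt [-0.0044, 0.0008, -0.0002] Frack [ 0.48 -0.59 -2.71]
```

Request:
step_arm:
  steps:
    - {"slide":[0,5,10],"turn":[0,0,0],"hand":5}
    - {"slide":[0,5,25],"turn":[0,0,0],"hand":5}
    - {"slide":[0,5,35],"turn":[0,0,0],"hand":5}
    - {"slide":[0,5,35],"turn":[0,0,0],"hand":5}
    - {"slide":[0,5,35],"turn":[0,0,0],"hand":5}
    - {"slide":[0,5,35],"turn":[0,0,0],"hand":5}

```text
time_s: 7.38
tool_pos: [0.485, -0.235, 0.1351]
orientation: [[-0.076, -0.997, 0.003], [-0.997, 0.076, 0.001], [-0.001, -0.003, -1.0]]
force: [0.1, 0.5, -3.1]
opening: 0.0095
grip_force: 50.2
```

```bash
cat > prof.py <<'E'
import sys; from h import *; from station import sensors,cams;import pickle
P=[];I=[]
for i in range(4):
    s=sensors.observe();c=cams.read_camera("wrist");P.append(s["tool_pos"]);I.append(c["img"].astype(float))
P=np.array(P);print((P*1e3).round(1).tolist());im=np.mean(I,0);pickle.dump(im,open("pics/prof.pkl","wb"))
a,b=int(sys.argv[1]),int(sys.argv[2])
for v in sys.argv[3:]:print(v,im[int(v),a:b].mean(1).astype(int).tolist())
E
python3 prof.py 236 276 116 122 128 134 140 146 152 158;python3 st.py
```

```text
[[485.0, -235.0, 135.1], [484.9, -235.0, 135.1], [484.8, -235.0, 135.0], [484.8, -234.9, 134.9]]
116 [70, 67, 68, 70, 67, 66, 68, 70, 71, 73, 70, 71, 72, 73, 75, 72, 69, 69, 69, 64, 67, 67, 66, 67, 62, 66, 67, 68, 67, 67, 67, 63, 66, 64, 63, 63, 64, 63, 62, 65]
122 [52, 56, 53, 56, 54, 55, 56, 56, 60, 61, 60, 60, 63, 63, 62, 64, 60, 60, 56, 56, 55, 55, 52, 55, 53, 55, 56, 57, 56, 57, 53, 56, 57, 55, 55, 54, 55, 52, 54, 53]
128 [207, 208, 209, 209, 205, 199, 193, 192, 170, 95, 35, 33, 42, 56, 64, 64, 63, 59, 41, 31, 33, 33, 30, 42, 73, 108, 116, 114, 115, 115, 113, 114, 115, 114, 116, 115, 114, 112, 113, 137]
134 [207, 208, 209, 209, 207, 197, 195, 192, 173, 99, 43, 36, 38, 55, 64, 66, 64, 57, 36, 32, 31, 32, 32, 41, 70, 107, 113, 114, 114, 112, 113, 112, 114, 113, 113, 112, 115, 112, 113, 155]
140 [207, 207, 210, 208, 206, 196, 194, 193, 177, 101, 47, 30, 40, 54, 64, 64, 67, 59, 39, 33, 33, 32, 31, 40, 75, 110, 115, 112, 114, 112, 115, 113, 111, 111, 114, 111, 118, 155, 200, 205]
146 [207, 207, 210, 208, 205, 199, 193, 193, 178, 104, 47, 32, 41, 52, 70, 72, 71, 62, 41, 34, 39, 38, 37, 43, 73, 108, 113, 113, 112, 112, 112, 112, 112, 115, 113, 111, 115, 153, 198, 203]
152 [207, 207, 209, 209, 207, 199, 194, 193, 178, 107, 50, 56, 82, 80, 83, 81, 83, 84, 84, 81, 83, 85, 83, 82, 80, 87, 102, 113, 112, 112, 109, 112, 113, 113, 111, 107, 116, 155, 198, 201]
158 [206, 208, 210, 209, 206, 200, 192, 191, 177, 115, 73, 78, 84, 83, 82, 86, 80, 82, 83, 83, 84, 82, 83, 84, 80, 83, 85, 99, 111, 113, 110, 112, 110, 110, 129, 154, 169, 190, 202, 203]
t 7.575 op 0.0098 grip 50.244242548942566 F [-0.13  0.56 -4.02] tcp [ 0.4847 -0.2349  0.1349] rack [-67.6 -23.6 134.9] tilt [-0.0025, 0.0011, -0.0007] Frack [-0.18  0.54 -4.02]
```

Request:
step_arm:
  steps:
    - {"slide":[0,-1.6,0],"turn":[0,0,0],"hand":5}
    - {"slide":[0,-1.6,0],"turn":[0,0,0],"hand":5}
    - {"slide":[0,-1.6,4],"turn":[0,0,0],"hand":5}
    - {"slide":[0,-1.6,8],"turn":[0,0,0],"hand":5}
    - {"slide":[0,-1.6,8],"turn":[0,0,0],"hand":5}
    - {"slide":[0,-1.6,8],"turn":[0,0,0],"hand":5}

```text
time_s: 8.32
tool_pos: [0.4862, -0.235, 0.1267]
orientation: [[-0.076, -0.997, 0.002], [-0.997, 0.076, 0.001], [-0.001, -0.002, -1.0]]
force: [-0.5, 0.0, -2.3]
opening: 0.0093
grip_force: 50.4
```

```bash
python3 prof.py 236 276 134 142 148 152 156 160;python3 st.py
```

```text
[[486.2, -235.0, 126.7], [486.3, -235.1, 126.7], [486.3, -235.0, 126.8], [486.3, -235.0, 126.7]]
134 [205, 207, 208, 210, 209, 207, 200, 193, 192, 179, 113, 50, 33, 29, 44, 60, 59, 37, 32, 33, 34, 34, 34, 34, 33, 45, 79, 108, 115, 114, 112, 114, 111, 111, 112, 113, 111, 109, 117, 155]
142 [204, 207, 207, 208, 208, 207, 199, 194, 192, 182, 128, 60, 36, 33, 45, 64, 62, 40, 33, 33, 36, 31, 34, 36, 34, 47, 81, 107, 112, 113, 112, 112, 113, 112, 111, 113, 112, 110, 115, 153]
148 [205, 207, 208, 208, 209, 206, 199, 193, 190, 180, 126, 66, 53, 74, 81, 81, 81, 78, 77, 77, 76, 75, 75, 79, 73, 72, 84, 109, 114, 108, 112, 114, 112, 113, 110, 110, 115, 155, 198, 204]
152 [203, 205, 208, 208, 209, 207, 200, 192, 190, 181, 133, 82, 79, 83, 82, 83, 85, 82, 82, 80, 82, 82, 86, 79, 83, 81, 91, 107, 114, 112, 115, 114, 109, 111, 110, 110, 122, 163, 202, 203]
156 [205, 207, 208, 208, 209, 206, 201, 192, 190, 179, 134, 89, 81, 82, 83, 82, 83, 82, 83, 83, 83, 80, 84, 81, 84, 83, 89, 104, 111, 111, 112, 110, 112, 111, 111, 113, 134, 180, 201, 202]
160 [204, 206, 206, 208, 210, 206, 202, 193, 189, 175, 120, 83, 81, 81, 83, 83, 81, 84, 82, 84, 84, 81, 85, 85, 82, 81, 81, 92, 107, 111, 113, 110, 109, 109, 109, 112, 147, 197, 202, 200]
t 8.525 op 0.0095 grip 50.366122126579285 F [ 1.09  0.94 -3.38] tcp [ 0.4863 -0.235   0.1268] rack [-66.  -23.6 126.8] tilt [-0.0022, 0.0011, -0.0007] Frack [ 1.02  1.02 -3.38]
```

Request:
step_arm:
  steps:
    - {"slide":[0,0.3,4],"turn":[0,0,0],"hand":5}
    - {"slide":[0,0.3,8],"turn":[0,0,0],"hand":5}
    - {"slide":[0,0.3,12],"turn":[0,0,0],"hand":5}
    - {"slide":[0,0.3,16],"turn":[0,0,0],"hand":5}
    - {"slide":[0,0.3,16],"turn":[0,0,0],"hand":5}
    - {"slide":[0,0.3,16],"turn":[0,0,0],"hand":5}

```text
time_s: 9.28
tool_pos: [0.486, -0.235, 0.1107]
orientation: [[-0.076, -0.997, 0.002], [-0.997, 0.076, 0.001], [-0.001, -0.002, -1.0]]
force: [0.0, -0.1, -2.8]
opening: 0.0093
grip_force: 50.4
```

```bash
python3 st.py
```

```text
t 9.275 op 0.0093 grip 50.36367952823639 F [ 0.04 -0.1  -2.85] tcp [ 0.486  -0.235   0.1107] rack [-66.3 -23.7 110.7] tilt [-0.0021, 0.001, -0.0007] Frack [ 0.05 -0.1  -2.85]
```

Request:
step_arm:
  steps:
    - {"slide":[0,0,4],"turn":[0,0,0],"hand":5}
    - {"slide":[0,0,8],"turn":[0,0,0],"hand":5}
    - {"slide":[0,0,12],"turn":[0,0,0],"hand":5}
    - {"slide":[0,0,15],"turn":[0,0,0],"hand":5}
    - {"slide":[0,0,15],"turn":[0,0,0],"hand":5}
    - {"slide":[0,0,15],"turn":[0,0,0],"hand":5}

```text
time_s: 10.02
tool_pos: [0.4861, -0.235, 0.0958]
orientation: [[-0.076, -0.997, 0.002], [-0.997, 0.076, 0.001], [-0.001, -0.002, -1.0]]
force: [0.0, 1.2, -3.0]
opening: 0.0098
grip_force: 50.4
```

```bash
python3 st.py
```

```text
t 10.025 op 0.0098 grip 50.40548264980316 F [ 0.03  1.19 -3.02] tcp [ 0.4861 -0.235   0.0958] rack [-66.3 -23.6  95.8] tilt [-0.0022, 0.001, -0.0007] Frack [-0.06  1.18 -3.02]
```

Request:
step_arm:
  steps:
    - {"slide":[0,0,1],"turn":[0,0,0],"hand":5}
    - {"slide":[0,0,2],"turn":[0,0,0],"hand":5}
    - {"slide":[0,0,2],"turn":[0,0,0],"hand":5}
    - {"slide":[0,0,2],"turn":[0,0,0],"hand":5}

```text
time_s: 10.52
tool_pos: [0.486, -0.2349, 0.0936]
orientation: [[-0.076, -0.997, 0.002], [-0.997, 0.076, 0.001], [-0.001, -0.002, -1.0]]
force: [-0.2, -0.2, -3.2]
opening: 0.0097
grip_force: 50.4
```

```bash
python3 st.py
```

```text
t 10.525 op 0.0097 grip 50.40510892868042 F [-0.16 -0.24 -3.21] tcp [ 0.486  -0.2349  0.0936] rack [-66.3 -23.6  93.6] tilt [-0.002, 0.0011, -0.0007] Frack [-0.14 -0.25 -3.21]
```

Continue down in 1 mm steps until the floor is felt.

Request:
step_arm:
  steps:
    - {"slide":[0,0,1],"turn":[0,0,0],"hand":5}
    - {"slide":[0,0,1.5],"turn":[0,0,0],"hand":5}
    - {"slide":[0,0,1.5],"turn":[0,0,0],"hand":5}

```text
time_s: 10.9
tool_pos: [0.4859, -0.2349, 0.092]
orientation: [[-0.076, -0.997, 0.002], [-0.997, 0.076, 0.001], [-0.001, -0.002, -1.0]]
force: [-0.6, 0.1, -2.4]
opening: 0.0093
grip_force: 50.4
```

Request:
step_arm:
  steps:
    - {"slide":[0,0,1],"turn":[0,0,0],"hand":5}
    - {"slide":[0,0,1],"turn":[0,0,0],"hand":5}
    - {"slide":[0,0,1],"turn":[0,0,0],"hand":5}

```text
time_s: 11.28
tool_pos: [0.4861, -0.235, 0.0913]
orientation: [[-0.076, -0.997, 0.002], [-0.997, 0.076, 0.001], [-0.001, -0.002, -1.0]]
force: [0.1, -0.3, -2.7]
opening: 0.0094
grip_force: 50.7
```

Request:
step_arm:
  steps:
    - {"slide":[0,0,0.5],"turn":[0,0,0],"hand":5}
    - {"slide":[0,0,0.5],"turn":[0,0,0],"hand":5}
    - {"slide":[0,0,0.5],"turn":[0,0,0],"hand":5}

```text
time_s: 11.65
tool_pos: [0.4862, -0.2351, 0.0913]
orientation: [[-0.075, -0.997, 0.003], [-0.997, 0.075, 0.001], [-0.001, -0.003, -1.0]]
force: [-2.2, 0.7, 5.4]
opening: 0.0096
grip_force: 51.6
```

Request:
step_arm:
  steps:
    - {"slide":[0,0,-0.6],"turn":[0,0,0],"hand":5}
    - {"slide":[-3,0,-0.6],"turn":[0,0,0],"hand":5}
    - {"slide":[-6,0,-0.6],"turn":[0,0,0],"hand":5}
    - {"slide":[-9,0,-0.6],"turn":[0,0,0],"hand":5}
    - {"slide":[-12,0,-0.6],"turn":[0,0,0],"hand":5}
    - {"slide":[-15,0,-0.6],"turn":[0,0,0],"hand":5}
    - {"slide":[-17,0,-0.6],"turn":[0,0,0],"hand":5}
    - {"slide":[-17,0,-0.6],"turn":[0,0,0],"hand":5}
    - {"slide":[-17,0,-0.6],"turn":[0,0,0],"hand":5}

```text
time_s: 12.78
tool_pos: [0.4873, -0.2176, 0.0913]
orientation: [[-0.076, -0.997, 0.002], [-0.997, 0.076, 0.002], [-0.002, -0.002, -1.0]]
force: [-0.3, -0.6, 2.5]
opening: 0.0097
grip_force: 51.3
```

```bash
python3 st.py
```

```text
t 12.775 op 0.0097 grip 51.33672595024109 F [-0.29 -0.6   2.54] tcp [ 0.4873 -0.2176  0.0913] rack [-66.3  -6.2  91.3] tilt [-0.0021, 0.0018, -0.0006] Frack [-0.24 -0.62  2.54]
```

Request:
step_arm:
  steps:
    - {"slide":[-1,0,0],"turn":[0,0,0],"hand":5}
    - {"slide":[-2,0,0],"turn":[0,0,0],"hand":5}
    - {"slide":[-2,0,0],"turn":[0,0,0],"hand":5}

```text
time_s: 13.15
tool_pos: [0.4874, -0.216, 0.0913]
orientation: [[-0.076, -0.997, 0.002], [-0.997, 0.076, 0.001], [-0.001, -0.002, -1.0]]
force: [0.8, -2.9, 2.1]
opening: 0.0094
grip_force: 51.2
```

Request:
step_arm:
  steps:
    - {"slide":[-0.7,0,0],"turn":[0,0,0],"hand":5}
    - {"slide":[-1.4,0,0],"turn":[0,0,0],"hand":5}
    - {"slide":[-1.4,0,0],"turn":[0,0,0],"hand":5}

```text
time_s: 13.52
tool_pos: [0.4875, -0.2146, 0.0913]
orientation: [[-0.076, -0.997, 0.002], [-0.997, 0.076, 0.001], [-0.001, -0.002, -1.0]]
force: [-1.4, -3.0, 3.1]
opening: 0.0092
grip_force: 51.3
```

Request:
step_arm:
  steps:
    - {"slide":[-0.7,0,-0.2],"turn":[0,0,0],"hand":5}
    - {"slide":[-1.4,0,-0.2],"turn":[0,0,0],"hand":5}
    - {"slide":[-1.4,0,-0.2],"turn":[0,0,0],"hand":5}

```text
time_s: 13.9
tool_pos: [0.4876, -0.2129, 0.0913]
orientation: [[-0.076, -0.997, 0.002], [-0.997, 0.076, 0.002], [-0.002, -0.002, -1.0]]
force: [-0.8, -2.0, 1.2]
opening: 0.0094
grip_force: 51.2
```

Request:
step_arm:
  steps:
    - {"slide":[-0.5,0,0],"turn":[0,0,0],"hand":5}
    - {"slide":[-1,0,0],"turn":[0,0,0],"hand":5}
    - {"slide":[-1,0,0],"turn":[0,0,0],"hand":5}

```text
time_s: 14.28
tool_pos: [0.4876, -0.2122, 0.0914]
orientation: [[-0.076, -0.997, 0.002], [-0.997, 0.076, 0.001], [-0.001, -0.002, -1.0]]
force: [-1.6, -2.5, 1.0]
opening: 0.009
grip_force: 51.1
```

Request:
step_arm:
  steps:
    - {"slide":[-0.5,0,0],"turn":[0,0,0],"hand":5}
    - {"slide":[-1,0,0],"turn":[0,0,0],"hand":5}
    - {"slide":[-1,0,0],"turn":[0,0,0],"hand":5}

```text
time_s: 14.65
tool_pos: [0.4877, -0.2109, 0.0913]
orientation: [[-0.076, -0.997, 0.002], [-0.997, 0.076, 0.002], [-0.002, -0.002, -1.0]]
force: [-0.7, -3.5, 0.4]
opening: 0.0094
grip_force: 51.0
```

Request:
step_arm:
  steps:
    - {"slide":[-0.4,0,0],"turn":[0,0,0],"hand":5}
    - {"slide":[-0.8,0,0],"turn":[0,0,0],"hand":5}
    - {"slide":[-0.8,0,0],"turn":[0,0,0],"hand":5}

```text
time_s: 15.02
tool_pos: [0.4878, -0.2103, 0.0914]
orientation: [[-0.076, -0.997, 0.002], [-0.997, 0.076, 0.001], [-0.001, -0.002, -1.0]]
force: [-0.3, -2.8, 1.1]
opening: 0.0097
grip_force: 50.9
```

Request:
step_arm:
  steps:
    - {"slide":[-0.4,0,0],"turn":[0,0,0],"hand":5}
    - {"slide":[-0.8,0,0],"turn":[0,0,0],"hand":5}
    - {"slide":[-0.8,0,0],"turn":[0,0,0],"hand":5}

```text
time_s: 15.4
tool_pos: [0.4877, -0.2102, 0.0914]
orientation: [[-0.076, -0.997, 0.002], [-0.997, 0.076, 0.0], [-0.0, -0.002, -1.0]]
force: [-0.3, -5.2, -1.0]
opening: 0.0094
grip_force: 50.9
```

```bash
python3 st.py
```

```text
t 15.4 op 0.0094 grip 50.85519790649414 F [-0.26 -5.23 -1.  ] tcp [ 0.4877 -0.2102  0.0914] rack [-66.5   1.2  91.4] tilt [-0.0016, 0.0002, -0.0007] Frack [ 0.13 -5.24 -1.  ]
```

Request:
step_arm:
  steps:
    - {"slide":[-0.4,0,0],"turn":[0,0,0],"hand":5}
    - {"slide":[-0.4,0,0],"turn":[0,0,0],"hand":5}
    - {"slide":[-0.4,0,0],"turn":[0,0,0],"hand":5}

```text
time_s: 15.78
tool_pos: [0.4877, -0.2102, 0.0915]
orientation: [[-0.076, -0.997, 0.002], [-0.997, 0.076, -0.001], [0.0, -0.002, -1.0]]
force: [-0.1, -7.5, -1.1]
opening: 0.0092
grip_force: 50.8
```

```bash
python3 st.py; python3 prof.py 236 276 150
```

```text
t 15.775 op 0.0092 grip 50.80476522445679 F [-0.12 -7.53 -1.11] tcp [ 0.4877 -0.2102  0.0915] rack [-66.4   1.3  91.5] tilt [-0.0017, -0.0004, -0.0007] Frack [ 0.45 -7.52 -1.11]
[[487.7, -210.2, 91.5], [487.8, -210.2, 91.5], [487.7, -210.2, 91.5], [487.7, -210.1, 91.5]]
150 [109, 113, 112, 108, 107, 109, 110, 100, 74, 52, 34, 45, 68, 80, 79, 82, 80, 79, 78, 78, 79, 80, 79, 78, 79, 71, 67, 85, 106, 109, 105, 107, 106, 109, 106, 106, 109, 108, 109, 106]
```

Contact is solid: the force rose to 7.5 N with no further motion. Relaxing, releasing and lifting.

Request:
step_arm:
  steps:
    - {"slide":[0.8,0,0.2],"turn":[0,0,0],"hand":5}
    - {"slide":[0.8,0,0.2],"turn":[0,0,0],"hand":5}
    - {"slide":[0.8,0,0.2],"turn":[0,0,0],"hand":12}
    - {"slide":[0.8,0,0.2],"turn":[0,0,0],"hand":26}
    - {"slide":[0.8,0,0.2],"turn":[0,0,0],"hand":26}
    - {"slide":[0.8,0,0.2],"turn":[0,0,0],"hand":26}
    - {"slide":[0.8,0,0.2],"turn":[0,0,0],"hand":26}

```text
time_s: 16.85
tool_pos: [0.4879, -0.2099, 0.0912]
orientation: [[-0.076, -0.997, 0.002], [-0.997, 0.076, 0.001], [-0.001, -0.002, -1.0]]
force: [0.8, 0.2, -0.7]
opening: 0.0263
grip_force: 0.0
```

```bash
python3 st.py
```

```text
t 16.85 op 0.0263 grip 0.0 F [ 0.75  0.21 -0.66] tcp [ 0.4879 -0.2099  0.0912] rack [-66.3   1.5  91.2] tilt [-0.002, 0.0013, -0.0007] Frack [ 0.73  0.27 -0.66]
```

Request:
step_arm:
  steps:
    - {"slide":[0.8,0,-8],"turn":[0,0,0],"hand":26}
    - {"slide":[0.8,0,-30],"turn":[0,0,0],"hand":26}
    - {"slide":[0.8,0,-80],"turn":[0,0,0],"hand":26}
    - {"slide":[0.8,0,-130],"turn":[0,0,0],"hand":26}
    - {"slide":[0.8,0,-160],"turn":[0,0,0],"hand":50}
    - {"slide":[0.8,0,-160],"turn":[0,0,0],"hand":50}
    - {"slide":[0.8,0,-160],"turn":[0,0,0],"hand":50}
    - {"slide":[0.8,0,-160],"turn":[0,0,0],"hand":50}

```text
time_s: 17.85
tool_pos: [0.4869, -0.2108, 0.2502]
orientation: [[-0.076, -0.997, -0.0], [-0.997, 0.076, 0.001], [-0.001, 0.0, -1.0]]
force: [0.7, 0.2, 0.3]
opening: 0.0499
grip_force: 0.0
```

```bash
python3 snap.py w6; python3 - <<'E'
from h import *
R,o,Rt=plate([.5946,.2979,-.124])
for z in(230,150,74):print(z,go(Rt,o+R@np.array([-9,0,z])/1e3),(o+R@np.array([-9,0,z])/1e3).round(3))
E
```

```text
17.85 [ 0.4869 -0.2108  0.2502] [[-0.076, -0.997, -0.0], [-0.997, 0.076, 0.001], [-0.001, 0.0, -1.0]] [-0.11  0.21  0.1  -0.   -1.46  0.04] [0.7 0.2 0.3]
230 ([-510.6, -168.7, 21.6], [-0.4884, -0.0104, 0.0476]) [0.694 0.286 0.229]
150 ([-512.3, -131.2, 92.3], [-0.4884, -0.0104, 0.0476]) [0.657 0.29  0.159]
74 ([-514.0, -95.6, 159.4], [-0.4884, -0.0104, 0.0476]) [0.621 0.295 0.092]
```

View pics/w6.png

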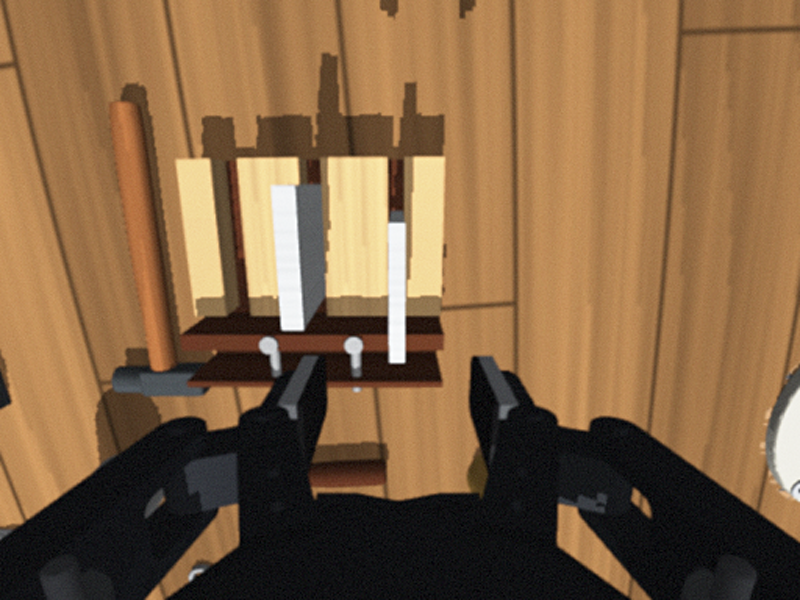

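The thin plate stands upright in the narrow slot at (397,290), and the stored plate is undisturbed at (290,255). On to the thick plate.

Request:
step_arm:
  steps:
    - {"slide":[-60,-15,-20],"turn":[0,0,0],"hand":50}
    - {"slide":[-120,-30,-20],"turn":[0,0,0],"hand":50}
    - {"slide":[-180,-45,-20],"turn":[0,0,0],"hand":50}
    - {"slide":[-240,-60,-20],"turn":[0,0,0],"hand":50}
    - {"slide":[-300,-75,-20],"turn":[0,0,0],"hand":50}
    - {"slide":[-360,-90,-20],"turn":[0,0,0],"hand":50}
    - {"slide":[-420,-105,-20],"turn":[-0.12,0,0.02],"hand":50}
    - {"slide":[-475,-125,-10],"turn":[-0.28,-0.01,0.03],"hand":50}
    - {"slide":[-512,-140,20],"turn":[-0.44,-0.01,0.048],"hand":50}
    - {"slide":[-512,-135,50],"turn":[-0.488,-0.01,0.048],"hand":50}

```text
time_s: 19.15
tool_pos: [0.647, 0.2851, 0.199]
orientation: [[-0.126, -0.881, -0.456], [-0.992, 0.111, 0.06], [-0.002, 0.46, -0.888]]
force: [96.1, -0.1, 28.6]
opening: 0.0499
grip_force: 0.0
```

Request:
step_arm:
  steps:
    - {"slide":[0,0,0],"turn":[0,0,0],"hand":50}
    - {"slide":[0,0,0],"turn":[0,0,0],"hand":50}
    - {"slide":[0,0,0],"turn":[0,0,0],"hand":50}

```text
time_s: 19.52
tool_pos: [0.6484, 0.2844, 0.2035]
orientation: [[-0.127, -0.886, -0.447], [-0.992, 0.11, 0.065], [-0.008, 0.451, -0.892]]
force: [0.1, -0.1, 2.6]
opening: 0.0505
grip_force: 0.0
```

```bash
python3 - <<'E'
from h import *
R,o,Rt=plate([.5946,.2979,-.124])
for z in(150,74):print(z,go(Rt,o+R@np.array([-9,0,z])/1e3))
E
```

```text
150 ([-6.4, -26.9, 36.7], [-0.0203, 0.0088, 0.0006])
74 ([-5.8, -25.3, 112.6], [-0.0203, 0.0088, 0.0006])
```

Request:
step_arm:
  steps:
    - {"slide":[-2,-9,12],"turn":[-0.01,0.004,0],"hand":50}
    - {"slide":[-4,-18,24],"turn":[-0.02,0.008,0],"hand":50}
    - {"slide":[-6,-27,36],"turn":[-0.02,0.008,0],"hand":50}
    - {"slide":[-6,-27,36],"turn":[-0.02,0.008,0],"hand":50}
    - {"slide":[-6,-27,36],"turn":[-0.02,0.008,0],"hand":50}
    - {"slide":[-6,-27,36],"turn":[-0.02,0.008,0],"hand":50}

```text
time_s: 20.27
tool_pos: [0.6568, 0.2906, 0.1532]
orientation: [[-0.123, -0.873, -0.472], [-0.992, 0.109, 0.057], [0.002, 0.476, -0.88]]
force: [0.3, -0.6, 1.2]
opening: 0.05
grip_force: 0.0
```

```bash
python3 - <<'E'
from h import *; from station import sensors,cams
s=sensors.observe();print(np.round(s["force"],1),np.round(s["joint_pos"],2))
R,o,Rt=plate([.5946,.2979,-.124])
for z in(150,74):print(z,go(Rt,o+R@np.array([-9,0,z])/1e3))
E
python3 prof.py 215 300 215 225 235 245 255 265
```

```text
[ 0.3 -0.6  1.2] [ 0.48  1.1   1.45 -0.37 -2.31 -0.8 ]
150 ([0.5, 2.7, -4.7], [0.0072, -0.002, 0.0002])
74 ([0.3, 2.2, 71.3], [0.0072, -0.002, 0.0002])
[[656.8, 290.6, 153.2], [656.8, 290.6, 153.0], [656.7, 290.6, 152.7], [656.6, 290.6, 152.4]]
215 [39, 43, 41, 39, 43, 58, 84, 91, 90, 87, 81, 69, 47, 39, 41, 46, 43, 40, 45, 68, 111, 130, 135, 131, 125, 96, 77, 64, 82, 176, 246, 244, 242, 241, 242, 242, 242, 242, 242, 242, 242, 242, 242, 242, 243, 242, 242, 242, 242, 242, 242, 242, 242, 243, 244, 244, 240, 194, 142, 134, 135, 136, 139, 142, 141, 143, 141, 140, 137, 138, 138, 138, 139, 141, 141, 141, 140, 140, 142, 129, 108, 86, 91, 111, 129]
225 [29, 27, 26, 22, 26, 38, 59, 79, 89, 90, 84, 82, 81, 83, 83, 87, 84, 73, 50, 59, 102, 130, 132, 131, 133, 131, 133, 125, 135, 182, 236, 242, 239, 239, 239, 239, 239, 239, 239, 239, 240, 240, 240, 239, 240, 240, 240, 240, 240, 240, 241, 240, 240, 241, 241, 242, 237, 183, 138, 137, 133, 138, 136, 138, 141, 140, 142, 141, 140, 138, 138, 136, 139, 142, 140, 142, 141, 142, 142, 137, 121, 100, 85, 97, 122]
235 [26, 25, 24, 24, 26, 27, 25, 27, 27, 26
[... 877 characters left out ...]
 154, 139, 132, 130, 133, 130, 130, 130, 130, 162, 222, 245, 245, 243, 244, 243, 243, 244, 244, 245, 244, 244, 244, 246, 245, 245, 245, 245, 245, 245, 245, 246, 245, 246, 247, 249, 225, 117, 64, 68, 73, 73, 72, 70, 71, 70, 70, 74, 71, 73, 73, 68, 70, 102, 135, 143, 140, 143, 142, 142, 140, 137, 124, 100, 67]
265 [153, 149, 152, 158, 156, 157, 157, 157, 155, 152, 152, 153, 151, 149, 149, 146, 145, 146, 149, 151, 150, 143, 131, 131, 131, 131, 131, 131, 130, 129, 131, 132, 124, 131, 130, 133, 131, 121, 82, 64, 57, 41, 34, 38, 36, 38, 39, 36, 38, 47, 58, 59, 55, 50, 47, 44, 41, 40, 40, 39, 38, 38, 38, 35, 37, 36, 37, 37, 35, 36, 34, 36, 32, 39, 58, 90, 117, 134, 144, 142, 139, 134, 120, 105, 83]
```

Request:
step_arm:
  steps:
    - {"slide":[0,2.3,5],"turn":[0.007,-0.002,0],"hand":50}
    - {"slide":[0,2.3,30],"turn":[0.007,-0.002,0],"hand":50}
    - {"slide":[0,2.3,55],"turn":[0.007,-0.002,0],"hand":50}
    - {"slide":[0,2.3,69],"turn":[0.007,-0.002,0],"hand":50}
    - {"slide":[0,2.3,69],"turn":[0.007,-0.002,0],"hand":50}

```text
time_s: 21.1
tool_pos: [0.6209, 0.2946, 0.0919]
orientation: [[-0.123, -0.874, -0.47], [-0.992, 0.11, 0.056], [0.002, 0.473, -0.881]]
force: [1.1, -0.4, 0.3]
opening: 0.0497
grip_force: 0.0
```

```bash
python3 - <<'E'
from h import *; from station import sensors,cams
s=sensors.observe();print(np.round(s["force"],1),np.round(s["joint_pos"],2))
R,o,Rt=plate([.5946,.2979,-.124])
print(go(Rt,o+R@np.array([-9,0,74])/1e3))
E
```

```text
[ 1.1 -0.4  0.3] [ 0.51  0.95  0.96 -0.31 -1.98 -0.7 ]
([-0.0, -0.4, 0.2], [0.0044, -0.0024, -0.0006])
```

Request:
step_arm:
  steps:
    - {"slide":[0,-0.3,0],"turn":[0.004,0,0],"hand":35}
    - {"slide":[0,-0.3,0],"turn":[0.004,0,0],"hand":22}
    - {"slide":[0,-0.3,0],"turn":[0.004,0,0],"hand":12}
    - {"slide":[0,-0.3,0],"turn":[0.004,0,0],"hand":12}
    - {"slide":[0,-0.3,0],"turn":[0.004,0,0],"hand":12}
    - {"slide":[0,-0.3,0],"turn":[0.004,0,0],"hand":12}
    - {"slide":[0,-0.3,0],"turn":[0.004,0,0],"hand":12}
  force: 60

```text
time_s: 21.98
tool_pos: [0.6223, 0.2947, 0.093]
orientation: [[-0.123, -0.877, -0.464], [-0.992, 0.109, 0.057], [0.001, 0.467, -0.884]]
force: [0.5, 0.6, 5.5]
opening: 0.0175
grip_force: 59.9
```

```bash
python3 - <<'E'
from h import *; from station import sensors
s=sensors.observe();print(s["time_s"],s["opening"],s["grip_force"],np.round(s["force"],1))
R,o,Rt=plate([.5946,.2979,-.124]);T=np.array(s["tool_pos"]);print("tcp in plate",(R.T@(T-o)*1e3).round(1),go(Rt,T+[0,0,.1]))
E
python3 st.py 66 -25 225
```

```text
21.975 0.017495489842548662 59.90045785903931 [0.5 0.6 5.5]
tcp in plate [-8.8  0.2 75.8] ([0.1, 46.7, -88.4], [-0.0026, -0.0007, 0.0])
t 21.975 op 0.0175 grip 59.90045785903931 F [0.49 0.56 5.45] tcp [0.6223 0.2947 0.093 ] rack [ 29.9 514.8  93. ] tilt [0.486, 0.0112, -0.0478] Frack [0.44 0.6  5.45]
to ([537.4, 6.4, -145.5], [0.486, 0.0112, -0.0478])
```

Request:
step_arm:
  steps:
    - {"slide":[0,4,-8],"turn":[0,0,0],"hand":12}
    - {"slide":[0,14,-27],"turn":[0,0,0],"hand":12}
    - {"slide":[0,26,-49],"turn":[0.05,0,0],"hand":12}
    - {"slide":[0,37,-71],"turn":[0.13,0,-0.01],"hand":12}
    - {"slide":[0,49,-93],"turn":[0.22,0,-0.02],"hand":12}
    - {"slide":[0,59,-111],"turn":[0.32,0.01,-0.03],"hand":12}
    - {"slide":[0,64,-122],"turn":[0.41,0.01,-0.04],"hand":12}
    - {"slide":[0,64,-122],"turn":[0.486,0.011,-0.048],"hand":12}
    - {"slide":[0,64,-122],"turn":[0.486,0.011,-0.048],"hand":12}

```text
time_s: 23.1
tool_pos: [0.6207, 0.2948, 0.2299]
orientation: [[-0.074, -0.997, -0.003], [-0.997, 0.074, -0.001], [0.001, 0.003, -1.0]]
force: [-0.2, 0.4, -2.9]
opening: 0.0173
grip_force: 60.1
```

```bash
python3 st.py 66 -25 230
```

```text
t 23.1 op 0.0173 grip 60.12003779411316 F [-0.24  0.38 -2.85] tcp [0.6207 0.2948 0.2299] rack [ 28.3 514.8 229.9] tilt [0.0031, -0.0011, 0.0011] Frack [-0.26  0.36 -2.85]
to ([539.8, -37.1, 0.4], [0.0031, -0.0011, 0.0011])
```

Request:
step_arm:
  steps:
    - {"slide":[30,-2,0],"turn":[0,0,0],"hand":12}
    - {"slide":[80,-6,0],"turn":[0,0,0],"hand":12}
    - {"slide":[135,-10,0],"turn":[0,0,0],"hand":12}
    - {"slide":[190,-14,0],"turn":[0,0,0],"hand":12}
    - {"slide":[245,-18,0],"turn":[0,0,0],"hand":12}
    - {"slide":[300,-22,0],"turn":[0,0,0],"hand":12}
    - {"slide":[355,-26,0],"turn":[0,0,0],"hand":12}
    - {"slide":[410,-30,0],"turn":[0,0,0],"hand":12}
    - {"slide":[460,-34,0],"turn":[0,0,0],"hand":12}
    - {"slide":[500,-37,0],"turn":[0.003,-0.001,0],"hand":12}

```text
time_s: 24.35
tool_pos: [0.6217, -0.209, 0.2289]
orientation: [[-0.077, -0.997, -0.001], [-0.997, 0.077, 0.002], [-0.002, 0.001, -1.0]]
force: [0.6, 0.7, -4.2]
opening: 0.0174
grip_force: 60.1
```

```bash
python3 st.py 66 -25 137
```

```text
t 24.35 op 0.0174 grip 60.13239026069641 F [ 0.58  0.7  -4.17] tcp [ 0.6217 -0.209   0.2289] rack [ 67.1  12.4 228.9] tilt [0.0012, 0.002, -0.0024] Frack [ 0.53  0.74 -4.17]
to ([37.6, 0.9, 91.8], [0.0012, 0.002, -0.0024])
```

Request:
step_arm:
  steps:
    - {"slide":[25,0.5,5],"turn":[0,0,0],"hand":12}
    - {"slide":[37,1,25],"turn":[0,0,0],"hand":12}
    - {"slide":[37,1,50],"turn":[0,0,0],"hand":12}
    - {"slide":[37,1,72],"turn":[0,0,0],"hand":12}
    - {"slide":[37,1,88],"turn":[0,0,0],"hand":12}
    - {"slide":[37,1,88],"turn":[0,0,0],"hand":12}
    - {"slide":[37,1,88],"turn":[0,0,0],"hand":12}
    - {"slide":[37,1,88],"turn":[0,0,0],"hand":12}

```text
time_s: 25.35
tool_pos: [0.619, -0.2436, 0.1434]
orientation: [[-0.075, -0.997, 0.004], [-0.997, 0.075, 0.0], [-0.0, -0.004, -1.0]]
force: [-0.6, 0.0, -3.6]
opening: 0.0176
grip_force: 59.9
```

```bash
python3 prof.py 230 285 128 134 140 146 152 158; python3 st.py
```

```text
[[619.0, -243.6, 143.4], [618.9, -243.5, 143.2], [618.8, -243.4, 143.1], [618.6, -243.4, 142.8]]
128 [207, 207, 206, 206, 206, 206, 206, 207, 206, 208, 207, 209, 199, 131, 64, 34, 34, 41, 58, 65, 61, 47, 33, 38, 39, 34, 37, 35, 34, 36, 35, 35, 36, 37, 36, 38, 44, 64, 96, 113, 116, 119, 119, 120, 115, 119, 139, 163, 181, 202, 202, 196, 190, 194, 196]
134 [206, 207, 207, 206, 206, 205, 206, 208, 207, 207, 207, 210, 200, 138, 70, 36, 34, 43, 58, 68, 63, 45, 37, 36, 37, 38, 38, 36, 37, 35, 40, 40, 36, 40, 35, 38, 48, 70, 96, 116, 116, 117, 119, 118, 118, 131, 170, 205, 206, 204, 198, 194, 190, 192, 197]
140 [206, 206, 206, 207, 207, 206, 207, 206, 206, 207, 206, 209, 198, 141, 69, 36, 34, 37, 51, 66, 65, 46, 37, 34, 35, 36, 35, 39, 36, 33, 36, 35, 35, 36, 37, 38, 45, 71, 100, 112, 116, 118, 116, 118, 117, 129, 172, 205, 206, 201, 199, 194, 191, 191, 198]
146 [205, 207, 206, 207, 206, 207, 207, 207, 208, 206, 207, 207, 200, 147, 79, 41, 37, 37, 52, 69, 59, 49, 42, 38, 39, 41, 39, 38, 39, 41, 37, 41, 39, 41, 40, 40, 46, 71, 101, 116, 115, 117, 118, 129, 139, 162, 194, 205, 205, 200, 198, 192, 190, 192, 197]
152 [204, 206, 206, 206, 206, 204, 205, 204, 207, 207, 208, 191, 120, 79, 82, 81, 84, 84, 83, 87, 84, 83, 83, 84, 86, 88, 85, 84, 85, 84, 85, 84, 86, 83, 82, 82, 84, 86, 98, 112, 115, 115, 119, 149, 185, 199, 208, 207, 203, 202, 198, 191, 190, 194, 199]
158 [205, 206, 205, 205, 205, 205, 206, 206, 203, 175, 112, 91, 95, 94, 97, 94, 98, 96, 96, 97, 96, 96, 97, 96, 95, 97, 95, 97, 94, 97, 96, 96, 98, 95, 96, 94, 97, 98, 93, 98, 102, 113, 117, 149, 184, 198, 206, 206, 202, 201, 197, 191, 191, 194, 199]
t 25.55 op 0.0174 grip 59.88357067108154 F [ 0.02  0.08 -3.51] tcp [ 0.6185 -0.2434  0.1426] rack [ 66.5 -22.1 142.6] tilt [-0.0026, 0.0006, -0.0] Frack [ 0.01  0.08 -3.51]
```

Request:
step_arm:
  steps:
    - {"slide":[0,0.4,4],"turn":[0,0,0],"hand":12}
    - {"slide":[0,0.4,8],"turn":[0,0,0],"hand":12}
    - {"slide":[0,0.4,12],"turn":[0,0,0],"hand":12}
    - {"slide":[0,0.4,16],"turn":[0,0,0],"hand":12}
    - {"slide":[0,0.4,16],"turn":[0,0,0],"hand":12}
    - {"slide":[0,0.4,16],"turn":[0,0,0],"hand":12}

```text
time_s: 26.3
tool_pos: [0.6181, -0.2435, 0.1263]
orientation: [[-0.075, -0.997, 0.002], [-0.997, 0.075, 0.0], [-0.0, -0.002, -1.0]]
force: [0.4, 0.4, -4.0]
opening: 0.0172
grip_force: 60.1
```

```bash
python3 prof.py 230 285 140 146 152; python3 st.py
```

```text
[[618.1, -243.5, 126.3], [618.1, -243.5, 126.3], [618.2, -243.5, 126.4], [618.1, -243.4, 126.3]]
140 [204, 206, 204, 205, 205, 205, 206, 207, 206, 208, 198, 149, 81, 42, 33, 32, 49, 64, 61, 43, 30, 36, 35, 35, 39, 37, 38, 34, 39, 37, 36, 35, 37, 39, 37, 37, 46, 71, 102, 112, 115, 116, 115, 119, 113, 122, 161, 204, 207, 205, 200, 198, 193, 191, 193]
146 [203, 205, 205, 206, 206, 205, 204, 206, 207, 207, 199, 146, 80, 43, 34, 36, 44, 63, 56, 39, 33, 37, 37, 38, 36, 39, 36, 37, 35, 36, 38, 38, 35, 36, 36, 39, 50, 73, 105, 113, 113, 115, 118, 117, 115, 121, 159, 203, 209, 204, 199, 194, 191, 190, 193]
152 [204, 204, 204, 205, 204, 204, 204, 204, 207, 206, 201, 162, 99, 79, 82, 83, 83, 84, 85, 83, 84, 86, 82, 83, 84, 86, 82, 84, 82, 81, 84, 85, 84, 84, 83, 83, 84, 85, 101, 112, 115, 114, 117, 116, 115, 119, 157, 204, 208, 201, 200, 195, 191, 190, 191]
t 26.5 op 0.0174 grip 60.05419135093689 F [-0.3  -0.16 -3.68] tcp [ 0.6181 -0.2434  0.1263] rack [ 66.  -22.1 126.3] tilt [-0.0022, 0.0006, -0.0] Frack [-0.29 -0.18 -3.68]
```

Request:
step_arm:
  steps:
    - {"slide":[0,-0.1,4],"turn":[0,0,0],"hand":12}
    - {"slide":[0,-0.1,8],"turn":[0,0,0],"hand":12}
    - {"slide":[0,-0.1,12],"turn":[0,0,0],"hand":12}
    - {"slide":[0,-0.1,16],"turn":[0,0,0],"hand":12}
    - {"slide":[0,-0.1,16],"turn":[0,0,0],"hand":12}

```text
time_s: 27.12
tool_pos: [0.6178, -0.2433, 0.1095]
orientation: [[-0.075, -0.997, 0.001], [-0.997, 0.075, 0.001], [-0.001, -0.001, -1.0]]
force: [-0.0, -1.0, -3.0]
opening: 0.0173
grip_force: 60.1
```

Request:
step_arm:
  steps:
    - {"slide":[0,0,4],"turn":[0,0,0],"hand":12}
    - {"slide":[0,0,8],"turn":[0,0,0],"hand":12}
    - {"slide":[0,0,12],"turn":[0,0,0],"hand":12}
    - {"slide":[0,0,15],"turn":[0,0,0],"hand":12}
    - {"slide":[0,0,15],"turn":[0,0,0],"hand":12}

```text
time_s: 27.75
tool_pos: [0.618, -0.2433, 0.0947]
orientation: [[-0.075, -0.997, 0.001], [-0.997, 0.075, 0.001], [-0.001, -0.001, -1.0]]
force: [-1.7, 0.6, -4.7]
opening: 0.0174
grip_force: 60.1
```

```bash
python3 st.py
```

```text
t 27.75 op 0.0174 grip 60.054670572280884 F [-1.66  0.61 -4.71] tcp [ 0.618  -0.2433  0.0947] rack [ 65.9 -22.1  94.7] tilt [-0.0012, 0.0007, -0.0001] Frack [-1.7   0.49 -4.71]
```

Request:
step_arm:
  steps:
    - {"slide":[0,0,1.2],"turn":[0,0,0],"hand":12}
    - {"slide":[0,0,2.5],"turn":[0,0,0],"hand":12}
    - {"slide":[0,0,2.5],"turn":[0,0,0],"hand":12}

```text
time_s: 28.12
tool_pos: [0.6181, -0.2433, 0.0925]
orientation: [[-0.075, -0.997, 0.002], [-0.997, 0.075, 0.001], [-0.001, -0.002, -1.0]]
force: [0.3, -0.4, -4.9]
opening: 0.0173
grip_force: 60.1
```

Request:
step_arm:
  steps:
    - {"slide":[0,0,0.6],"turn":[0,0,0],"hand":12}
    - {"slide":[0,0,1.2],"turn":[0,0,0],"hand":12}
    - {"slide":[0,0,1.2],"turn":[0,0,0],"hand":12}

```text
time_s: 28.5
tool_pos: [0.6181, -0.2433, 0.0914]
orientation: [[-0.075, -0.997, 0.002], [-0.997, 0.075, 0.001], [-0.001, -0.002, -1.0]]
force: [-0.5, 0.2, -3.2]
opening: 0.0173
grip_force: 60.1
```

Request:
step_arm:
  steps:
    - {"slide":[0,0,0.5],"turn":[0,0,0],"hand":12}
    - {"slide":[0,0,0.8],"turn":[0,0,0],"hand":12}
    - {"slide":[0,0,0.8],"turn":[0,0,0],"hand":12}

```text
time_s: 28.88
tool_pos: [0.6182, -0.2434, 0.0906]
orientation: [[-0.075, -0.997, 0.002], [-0.997, 0.075, 0.0], [-0.001, -0.002, -1.0]]
force: [-0.1, 0.4, -3.6]
opening: 0.0171
grip_force: 60.1
```

Request:
step_arm:
  steps:
    - {"slide":[0,0,0.6],"turn":[0,0,0],"hand":12}
    - {"slide":[0,0,0.6],"turn":[0,0,0],"hand":12}
    - {"slide":[0,0,0.6],"turn":[0,0,0],"hand":12}

```text
time_s: 29.25
tool_pos: [0.6182, -0.2434, 0.09]
orientation: [[-0.075, -0.997, 0.002], [-0.997, 0.075, 0.0], [-0.001, -0.002, -1.0]]
force: [-0.2, 0.2, -3.1]
opening: 0.0178
grip_force: 60.1
```

Request:
step_arm:
  steps:
    - {"slide":[0,0,0.6],"turn":[0,0,0],"hand":12}
    - {"slide":[0,0,0.6],"turn":[0,0,0],"hand":12}
    - {"slide":[0,0,0.6],"turn":[0,0,0],"hand":12}

```text
time_s: 29.62
tool_pos: [0.6183, -0.2434, 0.0898]
orientation: [[-0.075, -0.997, 0.002], [-0.997, 0.075, 0.0], [-0.0, -0.002, -1.0]]
force: [-1.0, -0.6, -0.6]
opening: 0.0175
grip_force: 60.4
```

Request:
step_arm:
  steps:
    - {"slide":[-3,0,0],"turn":[0,0,0],"hand":12}
    - {"slide":[-6,0,0],"turn":[0,0,0],"hand":12}
    - {"slide":[-9,0,0],"turn":[0,0,0],"hand":12}
    - {"slide":[-12,0,0],"turn":[0,0,0],"hand":12}
    - {"slide":[-15,0,0],"turn":[0,0,0],"hand":12}
    - {"slide":[-16.5,0,0],"turn":[0,0,0],"hand":12}
    - {"slide":[-16.5,0,0],"turn":[0,0,0],"hand":12}
    - {"slide":[-16.5,0,0],"turn":[0,0,0],"hand":12}

```text
time_s: 30.62
tool_pos: [0.6196, -0.2267, 0.0897]
orientation: [[-0.075, -0.997, 0.003], [-0.997, 0.075, 0.001], [-0.001, -0.002, -1.0]]
force: [-0.3, -0.4, 2.6]
opening: 0.0173
grip_force: 60.8
```

```bash
python3 st.py
```

```text
t 30.625 op 0.0173 grip 60.76022386550903 F [-0.26 -0.36  2.57] tcp [ 0.6196 -0.2267  0.0897] rack [66.3 -5.3 89.7] tilt [-0.0025, 0.0009, 0.0] Frack [-0.23 -0.38  2.57]
```

Request:
step_arm:
  steps:
    - {"slide":[-0.7,0,0],"turn":[0,0,0],"hand":12}
    - {"slide":[-1.4,0,0],"turn":[0,0,0],"hand":12}
    - {"slide":[-1.4,0,0],"turn":[0,0,0],"hand":12}

```text
time_s: 31.0
tool_pos: [0.6197, -0.226, 0.0898]
orientation: [[-0.075, -0.997, 0.002], [-0.997, 0.075, -0.0], [0.0, -0.002, -1.0]]
force: [-2.2, -3.5, 3.0]
opening: 0.0173
grip_force: 61.0
```

Request:
step_arm:
  steps:
    - {"slide":[-0.6,0,0],"turn":[0,0,0],"hand":12}
    - {"slide":[-1.2,0,0],"turn":[0,0,0],"hand":12}
    - {"slide":[-1.2,0,0],"turn":[0,0,0],"hand":12}

```text
time_s: 31.38
tool_pos: [0.6197, -0.2247, 0.0898]
orientation: [[-0.075, -0.997, 0.002], [-0.997, 0.075, -0.0], [-0.0, -0.002, -1.0]]
force: [-0.2, -4.0, 4.7]
opening: 0.0174
grip_force: 61.1
```

Request:
step_arm:
  steps:
    - {"slide":[-0.5,0,0],"turn":[0,0,0],"hand":12}
    - {"slide":[-1,0,0],"turn":[0,0,0],"hand":12}
    - {"slide":[-1,0,0],"turn":[0,0,0],"hand":12}

```text
time_s: 31.75
tool_pos: [0.6198, -0.2238, 0.0898]
orientation: [[-0.075, -0.997, 0.002], [-0.997, 0.075, -0.0], [0.0, -0.002, -1.0]]
force: [-1.1, -5.2, 4.8]
opening: 0.0173
grip_force: 61.2
```

Request:
step_arm:
  steps:
    - {"slide":[-0.5,0,-0.3],"turn":[0,0,0],"hand":12}
    - {"slide":[-1,0,-0.3],"turn":[0,0,0],"hand":12}
    - {"slide":[-1,0,-0.3],"turn":[0,0,0],"hand":12}

```text
time_s: 32.12
tool_pos: [0.6198, -0.2226, 0.0898]
orientation: [[-0.075, -0.997, 0.002], [-0.997, 0.075, -0.0], [-0.0, -0.002, -1.0]]
force: [-1.0, -4.4, 3.1]
opening: 0.0173
grip_force: 61.1
```

Request:
step_arm:
  steps:
    - {"slide":[-0.5,0,0],"turn":[0,0,0],"hand":12}
    - {"slide":[-1,0,0],"turn":[0,0,0],"hand":12}
    - {"slide":[-1,0,0],"turn":[0,0,0],"hand":12}

```text
time_s: 32.5
tool_pos: [0.6199, -0.2214, 0.0898]
orientation: [[-0.075, -0.997, 0.002], [-0.997, 0.075, 0.0], [-0.0, -0.002, -1.0]]
force: [-1.0, -4.8, 4.2]
opening: 0.0174
grip_force: 61.1
```

Request:
step_arm:
  steps:
    - {"slide":[-0.4,0,0],"turn":[0,0,0],"hand":12}
    - {"slide":[-0.8,0,0],"turn":[0,0,0],"hand":12}
    - {"slide":[-0.8,0,0],"turn":[0,0,0],"hand":12}

```text
time_s: 32.88
tool_pos: [0.6199, -0.2207, 0.0898]
orientation: [[-0.075, -0.997, 0.002], [-0.997, 0.075, 0.0], [-0.0, -0.002, -1.0]]
force: [-0.6, -6.0, 4.2]
opening: 0.0173
grip_force: 61.1
```

Request:
step_arm:
  steps:
    - {"slide":[-0.4,0,0],"turn":[0,0,0],"hand":12}
    - {"slide":[-0.7,0,0],"turn":[0,0,0],"hand":12}
    - {"slide":[-0.7,0,0],"turn":[0,0,0],"hand":12}

```text
time_s: 33.25
tool_pos: [0.6199, -0.2201, 0.0898]
orientation: [[-0.075, -0.997, 0.002], [-0.997, 0.075, 0.0], [-0.0, -0.002, -1.0]]
force: [-0.2, -5.0, 4.1]
opening: 0.0176
grip_force: 61.1
```

Request:
step_arm:
  steps:
    - {"slide":[-0.4,0,-0.2],"turn":[0,0,0],"hand":12}
    - {"slide":[-0.7,0,-0.2],"turn":[0,0,0],"hand":12}
    - {"slide":[-0.7,0,-0.2],"turn":[0,0,0],"hand":12}

```text
time_s: 33.62
tool_pos: [0.6199, -0.2197, 0.0897]
orientation: [[-0.075, -0.997, 0.002], [-0.997, 0.075, -0.0], [0.0, -0.002, -1.0]]
force: [-0.8, -7.1, 2.1]
opening: 0.017
grip_force: 60.9
```

Request:
step_arm:
  steps:
    - {"slide":[-0.4,0,0],"turn":[0,0,0],"hand":12}
    - {"slide":[-0.7,0,0],"turn":[0,0,0],"hand":12}
    - {"slide":[-0.7,0,0],"turn":[0,0,0],"hand":12}

```text
time_s: 34.0
tool_pos: [0.6199, -0.2196, 0.0898]
orientation: [[-0.075, -0.997, 0.002], [-0.997, 0.075, -0.001], [0.001, -0.002, -1.0]]
force: [-0.5, -8.4, 2.3]
opening: 0.0175
grip_force: 60.9
```

Request:
step_arm:
  steps:
    - {"slide":[-0.3,0,0],"turn":[0,0,0],"hand":12}
    - {"slide":[-0.6,0,0],"turn":[0,0,0],"hand":12}
    - {"slide":[-0.6,0,0],"turn":[0,0,0],"hand":12}

```text
time_s: 34.38
tool_pos: [0.6199, -0.2196, 0.0899]
orientation: [[-0.075, -0.997, 0.001], [-0.997, 0.075, -0.002], [0.002, -0.002, -1.0]]
force: [-0.5, -10.0, 2.0]
opening: 0.0175
grip_force: 60.9
```

Butted: motion has stopped and the force has risen to 10 N. Relaxing, releasing and lifting.

Request:
step_arm:
  steps:
    - {"slide":[0.6,0,0],"turn":[0,0,0],"hand":12}
    - {"slide":[1.2,0,0],"turn":[0,0,0],"hand":12}
    - {"slide":[1.2,0,0],"turn":[0,0,0],"hand":12}
    - {"slide":[1.2,0,0],"turn":[0,0,0],"hand":20}
    - {"slide":[1.2,0,0],"turn":[0,0,0],"hand":36}
    - {"slide":[1.2,0,0],"turn":[0,0,0],"hand":36}
    - {"slide":[1.2,0,0],"turn":[0,0,0],"hand":36}
    - {"slide":[1.2,0,0],"turn":[0,0,0],"hand":36}

```text
time_s: 35.38
tool_pos: [0.62, -0.2189, 0.0899]
orientation: [[-0.075, -0.997, 0.002], [-0.997, 0.075, 0.001], [-0.001, -0.002, -1.0]]
force: [0.2, -0.5, -0.1]
opening: 0.0359
grip_force: 0.0
```

Request:
step_arm:
  steps:
    - {"slide":[0,0,-8],"turn":[0,0,0],"hand":36}
    - {"slide":[0,0,-30],"turn":[0,0,0],"hand":36}
    - {"slide":[0,0,-70],"turn":[0,0,0],"hand":36}
    - {"slide":[0,0,-120],"turn":[0,0,0],"hand":36}
    - {"slide":[0,30,-160],"turn":[0,0,0],"hand":36}
    - {"slide":[0,60,-180],"turn":[0,0,0],"hand":36}
    - {"slide":[0,60,-180],"turn":[0,0,0],"hand":36}
    - {"slide":[0,60,-180],"turn":[0,0,0],"hand":36}

```text
time_s: 36.38
tool_pos: [0.5599, -0.2145, 0.2696]
orientation: [[-0.075, -0.997, 0.002], [-0.997, 0.075, 0.001], [-0.001, -0.002, -1.0]]
force: [0.4, 0.4, -0.5]
opening: 0.0358
grip_force: 0.0
```

```bash
python3 snap.py w7; python3 - <<'E'
import pickle,cv2
k,img=pickle.load(open("pics/w7.pkl","rb"));cv2.imwrite("pics/c7.png",cv2.resize(img[80:260,150:390,::-1],(800,600),interpolation=cv2.INTER_CUBIC))
E
```

```text
36.375 [ 0.5599 -0.2145  0.2696] [[-0.075, -0.997, 0.002], [-0.997, 0.075, 0.001], [-0.001, -0.002, -1.0]] [-0.11  0.35  0.33 -0.   -1.56  0.03] [ 0.4  0.4 -0.5]
```

View pics/c7.png

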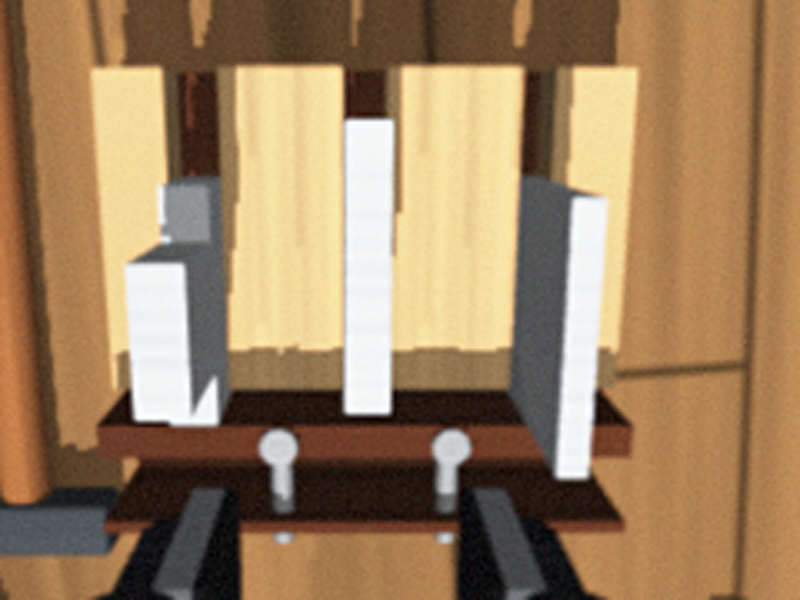

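Thick plate at (175,320), stored plate at (368,265) and thin plate at (570,330) all stand upright, and the two moved plates are against the bar. The gripper is clear, so I'm handing in.

```bash
python3 -c "
from station import order;print(order.job_done())"
```

```text
the job is handed in; nothing more can be done
None
```

The job is handed in: the thin plate is in the narrow slot and the thick stepped plate in the wide slot, both upright on the slot floor and felt to butt against the stop bar (about 7.5 N and 10 N at the wrist); no verdict was returned.

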